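Fit the matching mould cover and lock its keeper

ROBOT

A 6-joint arm with a two-finger parallel gripper is mounted at the origin on the work surface. World frame = base frame: x ahead of the robot, y to its left, z up, the work surface at z = 0. Lengths are in m, angles in rad, forces in N, time in s.
With the tool pointing down it reaches from about 0.35 to 0.975 m from the base axis. Payload 7.1 kg.
Tool frame: the origin (TCP) lies at the very end of the fingers, on their centre line; the grasp point (between the pads) lies 19 mm behind it (ctrl.grip_depth is the distance from the TCP to the grasp point, in m); z points along the fingers, y is the direction in which the jaws open and shut (so a half turn about z gives the same grasp; the last joint's range is limited). The gripper opens to 88 mm and grips with 3 to 60 N. Pads are 20 mm wide; open, the fingers measure 115 mm over their backs; the gripper's body (75 mm by 178 mm) begins 61 mm behind the grasp point.
Start: joints at [-1.238, 0.423, 1.63, -0, 1.089, -0.019], TCP at [0.215, -0.587, 0.223] pointing down, gripper open.
Joint ranges: [-3, 3], [-0.9, 2.11], [0.09, 2.58], [-1.31, 4.45], [0.11, 2.69], [-2.54, 2.54]. Speed limits (rad/s): [2.39, 2.39, 3.01, 3.14, 3.14, 3.14].

INTERFACE

Orientations are given as a unit quaternion [w, x, y, z].
In Python, from station import ctrl gives the robot as it stands. The module is installed in compiled form; this text tells all that it offers.
- The arm moves only by the tool carry_out, never from a script. Its argument "deltas" is a list that holds one entry, the list of rows, each a list of 4 numbers: the shift along the tool's x, y, z in mm, then the turn about the tool's z in rad. A call has 1 to 12 rows; each row shifts and turns the commanded pose from where the row before left it, along the tool's axes as they then stand; what a row does not reach is not made up. A row lasts 1/8 s, in which the tool goes at most 62.5 mm and 10.7 degrees, less where a joint would pass 70% of its speed; a pose out of reach is approached as far as the arm can. A call is refused whole if a number of a shift passes 62.5 or a number of a turn 0.188, either way. A call with a gripper value outside its range is refused whole. "claw" is the opening, from -1 (shut) to 1 (fully open), set as the call begins (left out, the last holds). The fingers move at their own pace and stop on an object; "force" is the grip in N (left out, the last holds). Time passes only in rows, so rows that do not move let the fingers close. It gives the time, the measured TCP pose, the force and the opening at its end, in the units of the state.
- ctrl.sense(): the state, without advancing time (a new reading comes with each control period).
- ctrl.capture(name): name is "scene" or "top" or "wrist"; returns the picture (420x560x3 uint8, blue, green, red); there is no depth.
- ctrl.get_calibration(name): a dict with "intrinsics" (3x3 intrinsics, pixels), "R" (3x3) and "t" (3): a world point X has camera coordinates R X + t. Camera axes: x right, y down, z forward; pixel columns grow to the right and rows downward; lengths in m; the calibration is good to about 2 mm. The wrist camera is an equidistant fisheye: a pixel r from the principal point sees the ray r / f radians off the axis. A picture is of the moment at which its call begins: read the wrist's pose just before it. get_calibration takes no time and is no camera call; for the wrist camera it gives the pose at the moment of the call.
- ctrl.hand_in(): hands the job in, once; it reports no verdict.
Trained networks look in the newest picture that a camera, given by its name, has taken for a name from the list of things; names that differ only in an ending like _2 or _b are one class to them, and where a whole thing is asked for, a point or a joint stands for the part that bears it (a point fixed in the world has none). Each returns a list of dicts, best first, with "score" (0 to 1); they miss things now and then, are a little off and sometimes report something else, mostly with a low value. They report only what shows in the picture. A call takes as long as a camera call. They do not tell look-alikes from the thing itself.
- ctrl.cut_out(thing, camera): "region" (420x560 bool, what is visible of it) and "point" ([row, column] in pixels, amid what is visible of it).
- ctrl.landmark_of(thing, camera): "point" ([row, column] in pixels: a listed point, or the origin of a listed thing).
The state is a dict: "clock": time; "joint_pos": joint angles; "qd": joint speeds; "joint_torque": joint torques, N m; "tool_pos": TCP position; "orientation": TCP orientation; "ft_force": force on the tool from outside, world axes, zero at the start; "moment": the same for the moment, N m; "width": finger opening in m.
Only numpy, scipy, OpenCV 4.12 (cv2) and the standard library are available. Lean on these libraries where they do the work, as an engineer would, in place of code of your own. Each camera call takes 0.05 s, during which the arm holds its last target.

TASK

Find the cover plate whose two holes drop over the dowels of the mould base, trying them on if in doubt, and set it fully home, flat on the base; any other plate must end up lying flat on the bench. Then push the T-handle hex key fully home into the keeper screw's socket, until its collar rests on the screw head, before you turn the screw clockwise to its stop so that its finger lies over the plate's end. Leave the key standing fully home in the socket and do not disturb the pot, sinkers, sprue cutter or scoop.

Things in the scene. Friction and masses are not known exactly. Their poses are not given: they have to be found in the camera images.
- plate_a: Loose aluminium plate 60 (x) x 140 (y) x 8 mm, about 250 g; origin: centre of its underside, z up; same after a half turn. A wooden lifting bar on two posts, 14 (x) x 46 (y) x 14 mm, centred, spans 24 to 38 mm above the underside. Two 11 mm through holes on the long centre line at y = -40 and +40 mm: the pattern of the mould base's dowels.
- plate_b: Loose aluminium plate 60 (x) x 140 (y) x 8 mm, about 250 g; origin: centre of its underside, z up; same after a half turn. A wooden lifting bar on two posts, 14 (x) x 46 (y) x 14 mm, centred, spans 24 to 38 mm above the underside. Two 11 mm through holes on the long centre line, closer in, at y = -32 and +32 mm: does not fit the mould base.
- plate_c: Loose aluminium plate 60 (x) x 140 (y) x 8 mm, about 250 g; origin: centre of its underside, z up; same after a half turn. A wooden lifting bar on two posts, 14 (x) x 46 (y) x 14 mm, centred, spans 24 to 38 mm above the underside. Two 11 mm through holes set diagonally at (x, y) = (-16, -40) and (16, 40) mm: does not fit the mould base.
- fixture: Fixed grey mould base, block 52 (x) x 150 (y) x 30 mm high; origin: centre of its underside on the bench, z up. Two brass dowels, 9 mm thick, 16 mm tall (10 mm straight, then tapering to 4 mm), stand on top at y = -40 and +40 mm on the centre line. The keeper screw stands beside its -y end, at y = -94 mm.
- seat (a point): Centre of the mould base's top face, midway between the dowels, 30 mm above the bench; axes as the base's. A plate fully home has its underside centre here, its long side along y (either way round).
- clamp (a joint): Turn of the keeper screw (rad) about the vertical, growing clockwise seen from above; 0 = open, 1.45 = stop; starts at 0 to 0.15. Stays where left (friction 0.08 N m). The head is an upright six-sided steel sleeve 30.8 mm across its outer flats, top 50 mm above the bench, carrying the keeper finger.
- finger (a point): Tip of the keeper finger, 42 mm from the screw axis, on its underside, 40.5 mm above the bench (2.5 mm over a plate that is home); finger 14 mm wide, 9.5 mm thick. Turns with the screw: when open it points about along the base's -x, clear of the plate; at the stop along the base's +y, over the plate's end.
- socket (a point): Centre of the mouth of the hex socket in the keeper screw's head, 50 mm above the bench; turns with the screw, z up along its axis. Socket 18.8 mm across flats, two flats facing +x and -x of this frame, 33 mm deep. The hex key has about 0.23 rad of play in it either way.
- key: Loose steel T-handle hex key, about 200 g, upright. Origin: bottom of its tapered tip, z up. Above the origin: hex 17 mm across flats (two facing x, -x) from 10 to 30 mm; stop collar, 36 mm wide, 30 to 36 mm; 16 mm neck; wooden cross bar 22 (x) x 70 (y) mm, 60 to 78 mm. Fully home, its collar rests on the screw head and the origin is 30 mm below socket.
- key_stand: Fixed wooden block 56 x 56 x 40 mm with a 23 mm upright hole in the middle of its top, in which the key hangs. Origin: centre of its underside.
- pot: Bystander: brass pot, 96 mm wide, two black side handles, 75 mm tall, 900 g. Origin under its centre.
- sprue_cutter: Bystander: plier-like sprue cutter lying flat, 180 mm long along its x, walnut handles to -x. Origin on the bench near its middle.
- scoop: Bystander: grey round scoop 64 mm wide, 32 mm tall, handle 120 mm out along its +x. Origin under its cup.
- sinker_1: Bystander: flat oval sinker 56 (its x) x 32 x 11 mm, 90 g. Origin under its centre.
- sinker_2: Bystander: flat oval sinker 56 (its x) x 32 x 11 mm, 90 g. Origin under its centre.
- sinker_3: Bystander: flat oval sinker 56 (its x) x 32 x 11 mm, 90 g. Origin under its centre.
There are look-alikes about, which are no part of the job. What is shaped like the plate_b but purple is not meant.

How it is judged:
On the way, in this order (a step that is already met when the one before it is completed fails the run):
1. the matching plate lies fully home on the mould base, the keeper still open (horizontal distance between plate_a and seat below 0.004 m and z of plate_a in the frame of seat between -0.003 and 0.0025 m and angle between plate_a's own z axis and vertical below 0.05 rad and angle between the y axis of plate_a and the y axis of seat, either way round below 0.1 rad and value of joint clamp below 0.5 rad), for 0.2 s.
2. the hex key is fully home in the socket before the screw is turned, the plate still home (all of step 1 and horizontal distance between key and socket below 0.004 m and z of key in the frame of socket below -0.027 m and angle between key's own z axis and vertical below 0.12 rad), for 0.1 s.
At the end, for the whole second after the job is handed in: Matching plate home on the base (4 mm, 0.1 rad yaw, 0.05 rad level, gap under 2.5 mm); screw past 1.2 rad; key upright in the socket (4 mm, 0.12 rad), collar within 3 mm of the head; other plates flat on the bench (6 mm, 0.1 rad); plate and key at rest (horizontal distance between plate_a and seat below 0.004 m and z of plate_a in the frame of seat between -0.003 and 0.0025 m and angle between plate_a's own z axis and vertical below 0.05 rad and angle between the y axis of plate_a and the y axis of seat, either way round below 0.1 rad and horizontal distance between key and socket below 0.004 m and z of key in the frame of socket below -0.027 m and angle between key's own z axis and vertical below 0.12 rad and height (world z) of each of plate_b, plate_c below 0.006 m and angle between each of plate_b, plate_c's own z axis and vertical below 0.1 rad and value of joint clamp above 1.2 rad and linear speed of each of plate_a, key below 0.02 m/s); the robot touches nothing.
It fails at once if the pot is pushed more than 40 mm from its place or tipped over (distance of pot from where it was at the start of the episode above 0.04 m or angle between pot's own z axis and vertical above 0.5 rad).
It fails at once if a sinker is pushed more than 40 mm from its place or tipped over (distance of any of sinker_1, sinker_2, sinker_3 from where it was at the start of the episode above 0.04 m or angle between any of sinker_1, sinker_2, sinker_3's own z axis and vertical above 0.5 rad).
It fails at once if the sprue cutter is pushed more than 40 mm from its place or tipped over (distance of sprue_cutter from where it was at the start of the episode above 0.04 m or angle between sprue_cutter's own z axis and vertical above 0.5 rad).
It fails at once if the scoop is pushed more than 40 mm from its place or tipped over (distance of scoop from where it was at the start of the episode above 0.04 m or angle between scoop's own z axis and vertical above 0.5 rad).
It also fails if it takes over 66 s, if anything falls off the work surface, if the arm or the gripper's body presses on something with over 40 N, if the wrist force passes 120 N, or if a joint passes its speed limit or range.

## Working session

There is one attempt and no reset: what is moved stays moved. The work goes in short steps, Python scripts to look and compute and a tool call to move; the robot and the scene stay as the last step left them, time stands still between calls to the robot, and variables do not carry over. Pictures are saved under pics/ and viewed, and the job is handed in when it is done.

Besides the shell and the picture viewer there is one more tool, called after "Call:" by a JSON object that holds its "method" and its "body". carry_out: Moves the arm, as the interface text tells. Its arguments: {"type":"object","properties":{"deltas":{"type":"array","items":{"type":"array","items":{"type":"array","items":{"type":"number"}}}},"claw":{"type":"number"},"force":{"type":"number"}},"required":["deltas"]}

```bash
mkdir -p pics; cat > h.py <<'E'
import numpy as np, cv2
from station import ctrl
def save(n,f,s=1.0):
    im=ctrl.capture(n); cv2.imwrite('pics/'+f,im if s==1 else cv2.resize(im,None,fx=s,fy=s)); return im
E
python3 - <<'E'
from h import *
s=ctrl.sense()
for k,v in s.items(): print(k,np.round(v,4))
for n in ['scene','top']:
    save(n,n+'0.png',1.4); c=ctrl.get_calibration(n); print(n,c)
E
```

```text
clock 0.0
joint_pos [-1.238   0.4238  1.6307 -0.      1.0886 -0.019 ]
qd [ 0.0006 -0.0014 -0.0009  0.0002 -0.0008  0.0018]
joint_torque [ 7.00000e-04 -5.44629e+01 -2.73663e+01  6.43000e-02  2.28000e-02
 -1.00000e-04]
tool_pos [ 0.2152 -0.5862  0.2219]
orientation [-8.000e-04  9.846e-01  1.750e-01 -1.000e-04]
ft_force [-0.1169 -0.4172 -0.3539]
moment [ 0.0301  0.0418 -0.0501]
width 0.088
scene {'intrinsics': array([[387.86002171,   0.        , 276.79476103],
       [  0.        , 387.86002171, 208.82707956],
       [  0.        ,   0.        ,   1.        ]]), 'R': array([[-0.531313  ,  0.84712617,  0.00915087],
       [ 0.66077577,  0.42114645, -0.62129787],
       [-0.53017155, -0.32405696, -0.78352104]]), 't': array([ 0.27610736, -0.31281494,  1.24923287])}
top {'intrinsics': array([[395.93676346,   0.        , 276.04661901],
       [  0.        , 395.93676346, 212.96054076],
       [  0.        ,   0.        ,   1.        ]]), 'R': array([[-0.02750303, -0.99957909,  0.00923162],
       [-0.98077992,  0.02519887, -0.19348324],
       [ 0.19316917, -0.01437557, -0.98106015]]), 't': array([0.01391452, 0.51884868, 0.95003033])}
```

View pics/scene0.png

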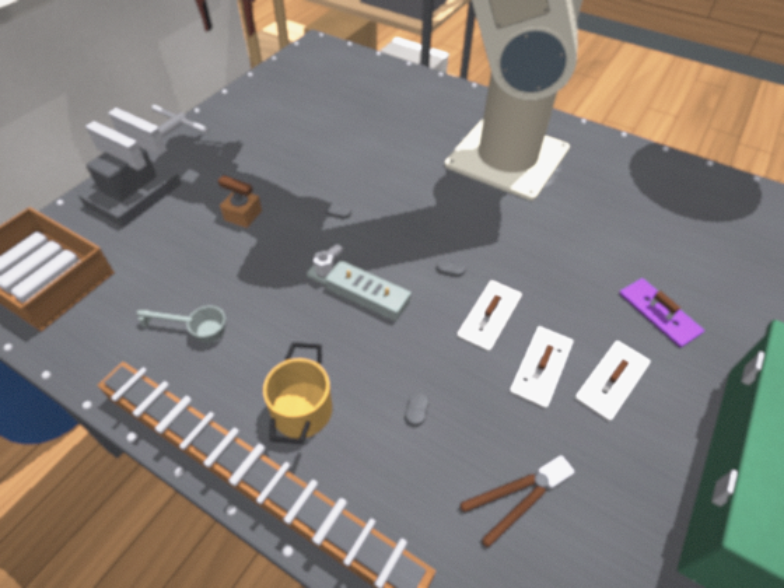

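View pics/top0.png

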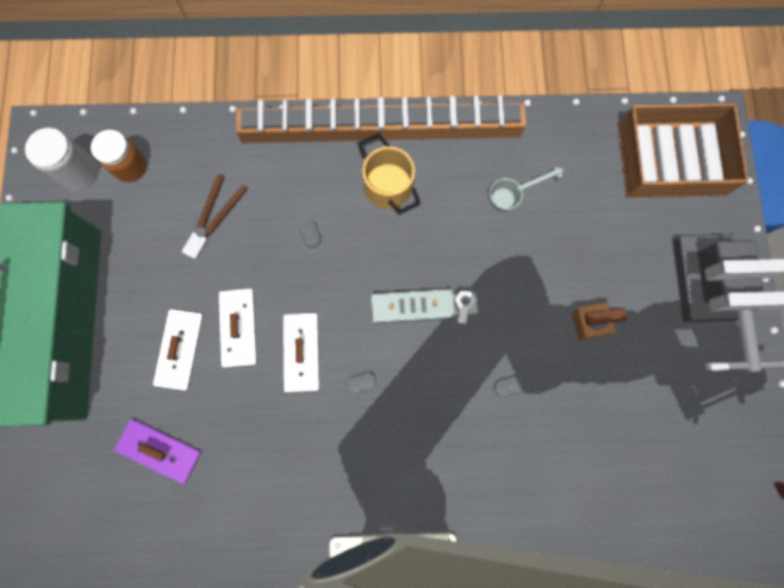

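```bash
cat >> h.py <<'E'
def ray(n,rc):
    c=ctrl.get_calibration(n);K,R,t=c['intrinsics'],c['R'],c['t']
    v=np.array([rc[1]-K[0,2],rc[0]-K[1,2]])/K[0,0]
    if n=='wrist':
        a=np.linalg.norm(v); d=np.r_[v/max(a,1e-9)*np.sin(a),np.cos(a)]
    else: d=np.r_[v,1]
    return -R.T@t, R.T@d
def at(n,rc,z):
    o,d=ray(n,rc); return o+d*(z-o[2])/d[2]
def proj(n,X):
    c=ctrl.get_calibration(n);K,R,t=c['intrinsics'],c['R'],c['t']
    p=R@np.asarray(X,float)+t
    if n=='wrist':
        a=np.arctan2(np.hypot(p[0],p[1]),p[2]); u=p[:2]/np.hypot(p[0],p[1])*a
    else: u=p[:2]/p[2]
    return np.array([u[1]*K[0,0]+K[1,2],u[0]*K[0,0]+K[0,2]])
E
python3 - <<'E'
from h import *
Z=dict(plate_a=0,fixture=0,seat=.03,finger=.0405,socket=.05,key=.01,key_stand=0,pot=0,sinker_1=0,scoop=0,sprue_cutter=0)
im=ctrl.capture('top')
cv2.imwrite('pics/crop0.png',cv2.resize(im[195:290,90:240],None,fx=5,fy=5,interpolation=cv2.INTER_CUBIC))
cv2.imwrite('pics/crop1.png',cv2.resize(im[190:260,255:465],None,fx=3.8,fy=3.8,interpolation=cv2.INTER_CUBIC))
for n in ['top','scene']:
  if n=='scene': ctrl.capture(n)
  for k,z in Z.items():
    if n=='scene' and k in('pot','sinker_1','scoop','sprue_cutter'): continue
    for d in ctrl.landmark_of(k,n)[:5]:
        print(n,k,round(d['score'],2),np.round(d['point'],1),np.round(at(n,d['point'],z),4))
print(ctrl.sense()['clock'])
E
```

```text
top plate_a 0.89 [248.8 130.1] [0.4437 0.3816 0.    ]
top plate_a 0.82 [251.7 212.7] [0.4305 0.1671 0.    ]
top plate_a 0.69 [235.9 172. ] [0.4747 0.2737 0.    ]
top plate_a 0.59 [319.6 110.4] [0.2665 0.4232 0.    ]
top fixture 0.74 [219.7 296.1] [ 0.5094 -0.0533  0.    ]
top fixture 0.46 [145.  357.6] [ 0.7141 -0.2306  0.    ]
top seat 0.86 [217.7 291.7] [ 0.5096 -0.0402  0.03  ]
top finger 0.65 [233.1 327.8] [ 0.4657 -0.1296  0.0405]
top socket 0.73 [215.9 333.4] [ 0.5079 -0.1447  0.05  ]
top key 0.76 [226.2 422.9] [ 0.4817 -0.3847  0.01  ]
top key_stand 0.6 [230.6 423. ] [ 0.4715 -0.3877  0.    ]
top sinker_1 0.72 [272.4 260.4] [0.3738 0.044  0.    ]
top sinker_1 0.62 [166.5 223.2] [0.6613 0.1394 0.    ]
top sinker_1 0.47 [278.8 361.2] [ 0.3504 -0.2154  0.    ]
top scoop 0.95 [145.4 358.5] [ 0.7129 -0.233   0.    ]
top scoop 0.61 [273.1 260.8] [0.372 0.043 0.   ]
top scoop 0.6 [230.8 329.4] [ 0.4774 -0.14    0.    ]
top sprue_cutter 0.86 [149.2 156.6] [0.7152 0.3213 0.    ]
scene plate_a 0.95 [224.2 349.7] [0.4302 0.159  0.    ]
scene plate_a 0.91 [263.9 386.1] [0.4885 0.2797 0.    ]
scene plate_a 0.59 [220.9 470.6] [0.2565 0.4127 0.    ]
scene fixture 0.88 [211.2 264.3] [ 0.5104 -0.0436 -0.    ]
scene seat 0.85 [203.4 263.5] [ 0.5101 -0.0456  0.03  ]
scene seat 0.57 [211.9 262.1] [ 0.5345 -0.0337  0.03  ]
scene finger 0.81 [177.3 242.3] [ 0.4735 -0.1354  0.0405]
scene socket 0.78 [181.  229.2] [ 0.509  -0.1505  0.05  ]
scene socket 0.58 [356.  364.3] [0.7284 0.322  0.05  ]
scene socket 0.27 [206.8 264.1] [ 0.5316 -0.0293  0.05  ]
scene key 0.68 [150.3 173.6] [ 0.4709 -0.3809  0.01  ]
scene key_stand 0.93 [153.  172.8] [ 0.4737 -0.3841  0.    ]
scene key_stand 0.35 [151.  173.7] [ 0.466  -0.3876 -0.    ]
1.1
```

View pics/crop0.png

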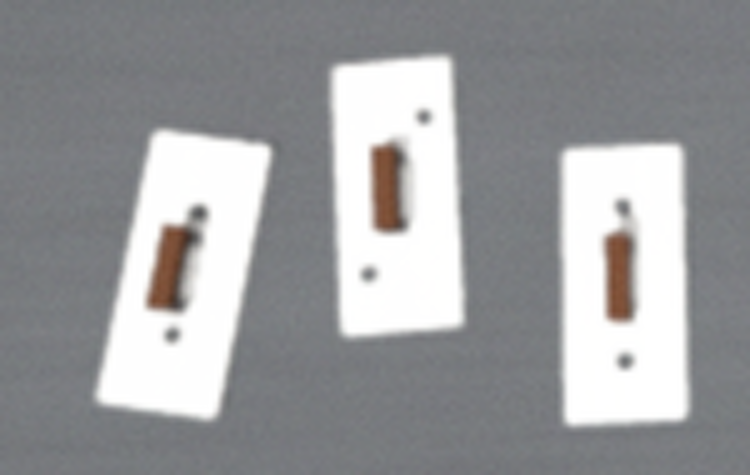

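View pics/crop1.png

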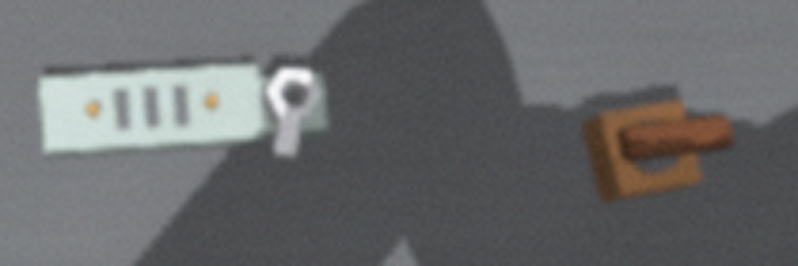

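Candidates for plate_a (top picture pixels, unscaled):
- White at row 252, col 213: centre-line holes about 77–80 mm apart.
- White at (249,130): holes about 63 mm apart, so plate_b.
- White at (236,172): diagonal holes, so plate_c.
- Purple at (320,110): look-alike.

I choose the rightmost white one. I'll look with the wrist camera on the way.

Call:
{"method": "carry_out", "body": {"deltas": [[[35, -26, -8, 0], [35, -26, -8, 0], [35, -26, -8, 0], [35, -26, -8, 0], [35, -26, -8, 0], [35, -26, -8, 0], [35, -26, -8, 0], [35, -26, -8, 0], [35, -26, -8, 0], [35, -26, -8, 0], [0, 0, 0, 0], [0, 0, 0, 0]]], "claw": 0.0}}

```text
clock: 2.6
tool_pos: [0.4541, -0.2222, 0.3026]
orientation: [0.0, 0.985, 0.175, -0.0]
ft_force: [-0.3, -0.1, -0.3]
width: 0.0437
```

```bash
cat >> h.py <<'E'
def yaw():
    w,x,y,z=ctrl.sense()['orientation']; from scipy.spatial.transform import Rotation as Ro
    m=Ro.from_quat([x,y,z,w]).as_matrix(); return np.arctan2(m[1,0],m[0,0]),m
def go(x,y,z,psi=None):
    "deltas in mm along current tool axes"
    s=ctrl.sense(); a,m=yaw(); d=m.T@(np.array([x,y,z])-s['tool_pos'])*1000
    dt=None if psi is None else round(((a-psi+np.pi)%(2*np.pi))-np.pi,4)
    print('tool',np.round(s['tool_pos'],4),'yaw',round(a,4),'tilt',np.round(m[:2,2],4),'delta',np.round(d,1),'turn',dt,'t',s['clock'])
E
python3 - <<'E'
from h import *
print(ctrl.sense()['clock'],ctrl.sense()['tool_pos'],yaw()[0],ctrl.sense()['joint_pos'])
save('wrist','w1.png',1.4)
for k,z in dict(key=.01,key_stand=0,fixture=0,seat=.03,socket=.05,finger=.0405,plate_a=0).items():
    for d in ctrl.landmark_of(k,'wrist')[:4]:
        print(k,round(d['score'],2),np.round(d['point'],1),np.round(at('wrist',d['point'],z),4))
E
```

```text
2.6 [ 0.45407099 -0.22219995  0.30255135] 0.35243281090268685 [-4.78411612e-01  1.54681636e-01  1.80742253e+00 -3.92767160e-04
  1.17967440e+00  7.40101650e-01]
key 0.67 [208.7 383.9] [ 0.4725 -0.3798  0.01  ]
key_stand 0.92 [205.7 381.7] [ 0.4744 -0.3786  0.    ]
fixture 0.87 [111.2 182.6] [ 0.5055 -0.0526  0.    ]
fixture 0.57 [238.7 257. ] [ 0.361  -0.2189  0.    ]
seat 0.81 [106.7 173.8] [ 0.5089 -0.0475  0.03  ]
socket 0.66 [123.1 233.9] [ 0.5131 -0.1381  0.05  ]
finger 0.58 [151.  218.9] [ 0.4719 -0.1298  0.0405]
plate_a 0.92 [123.2  60.6] [0.4314 0.159  0.    ]
plate_a 0.76 [81.1 20.6] [0.4823 0.2853 0.    ]
```

View pics/w1.png

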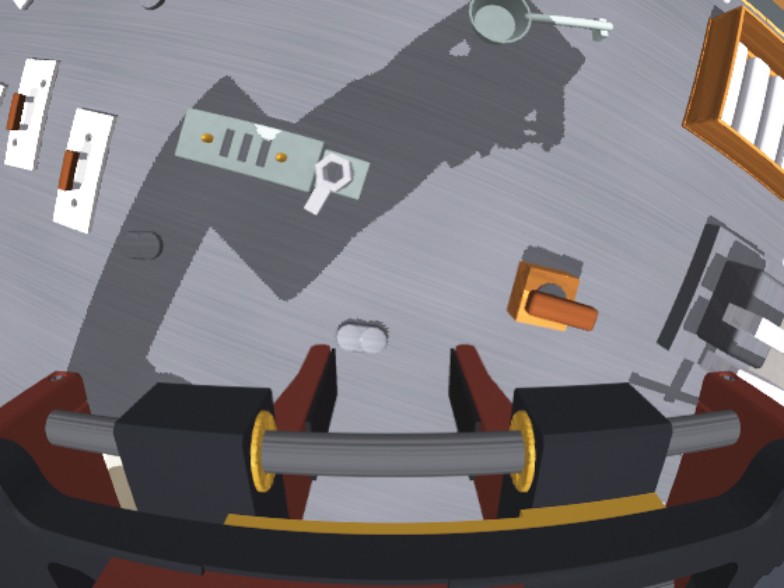

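```bash
python3 - <<'E'
from h import *
im=ctrl.capture('wrist')
for n,(x,y),z in [('d1',(207,138),.046),('d2',(281,157),.046),('h1',(88,138),.008),('h2',(75,203),.008)]:
    print(n,np.round(at('wrist',(y/1.4,x/1.4),z),4))
cv2.imwrite('pics/c2.png',cv2.resize(im[60:170,120:270],None,fx=5,fy=5,interpolation=cv2.INTER_CUBIC))
cv2.imwrite('pics/c3.png',cv2.resize(im[160:260,340:450],None,fx=5,fy=5,interpolation=cv2.INTER_CUBIC))
go(.36,.16,.2,0)
E
```

```text
d1 [ 0.5101 -0.0124  0.046 ]
d2 [ 0.5134 -0.0906  0.046 ]
h1 [0.4729 0.1613 0.008 ]
h2 [0.3941 0.1582 0.008 ]
tool [ 0.4541 -0.2224  0.3026] yaw 0.351 tilt [-0.0001  0.0001] delta [  43.1 -391.4  102.6] turn 0.351 t 3.05
```

View pics/c2.png

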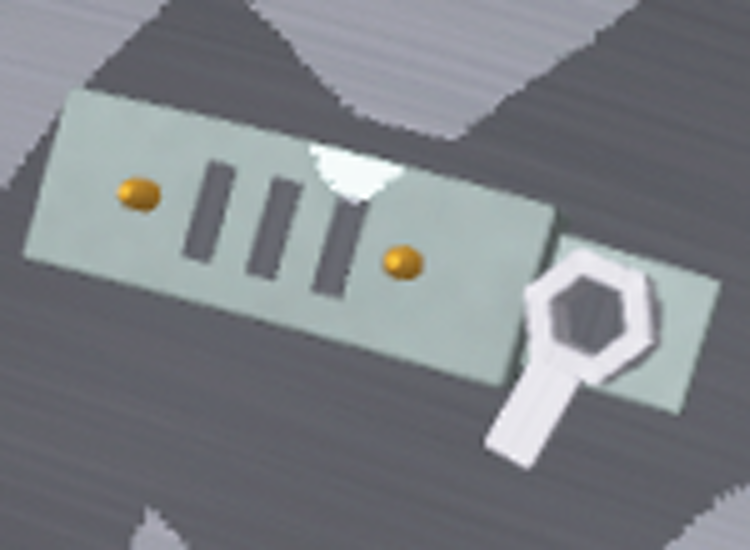

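View pics/c3.png

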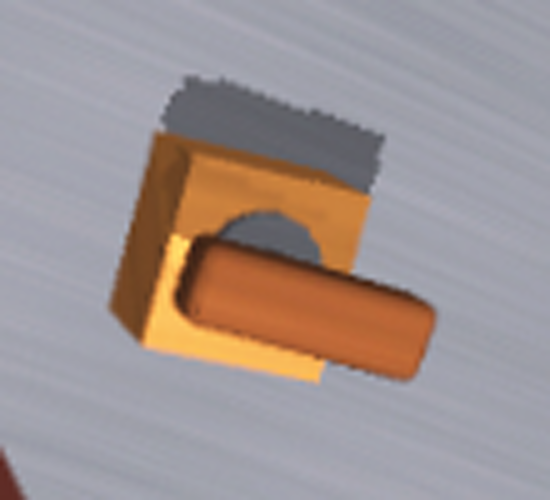

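Call:
{"method": "carry_out", "body": {"deltas": [[[4, -39, 13, 0], [4, -39, 13, 0], [4, -39, 13, 0], [4, -39, 13, 0], [4, -39, 13, 0], [4, -39, 13, 0], [4, -39, 13, 0], [4, -39, 13, 0], [4, -39, 13, 0], [4, -40, 13, 0.155], [0, 0, 0, 0.155], [0, 0, 0, 0]]], "claw": 0.0}}

```text
clock: 4.55
tool_pos: [0.3571, 0.1592, 0.1726]
orientation: [0.0, 1.0, 0.022, -0.0]
ft_force: [-0.1, -0.7, 0.5]
width: 0.0437
```

```bash
python3 - <<'E'
from h import *
ps=yaw()[0]
im=save('wrist','w2.png',1.4)
for d in ctrl.landmark_of('plate_a','wrist')[:4]:
        print(round(d['score'],2),np.round(d['point'],1),np.round(at('wrist',d['point'],0),4))
go(.434,.16,.08,0.04)
E
```

```text
0.9 [ 78.8 173.6] [0.4852 0.2775 0.    ]
0.8 [128.6 281.9] [0.4331 0.1611 0.    ]
0.73 [264.7  79.5] [0.2643 0.416  0.    ]
0.7 [118.8  85.8] [0.447  0.3881 0.    ]
tool [0.3574 0.1587 0.1728] yaw 0.0446 tilt [0.0004 0.0001] delta [76.5  2.1 92.9] turn 0.0046 t 4.65
```

View pics/w2.png

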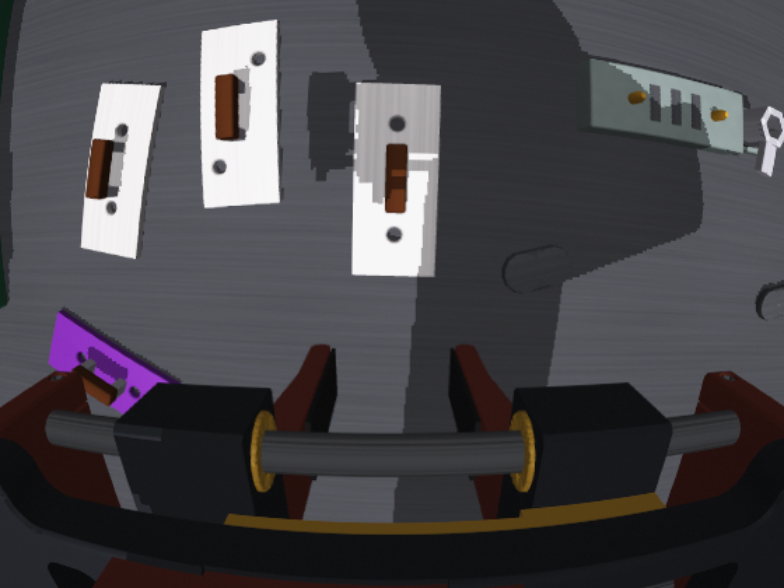

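```bash
python3 - <<'E'
from h import *
P=[at('wrist',(y/1.4,x/1.4),.008) for x,y in [(397.5,124),(394,234)]]
C=[at('wrist',(y/1.4,x/1.4),.008) for x,y in [(356,82),(441,85),(435,276),(352,275)]]
print(np.round(P,4),np.round(np.mean(P,0),4),np.linalg.norm(P[0]-P[1]),np.arctan2(*(P[0]-P[1])[1::-1]))
C=np.array(C);print(np.round(C,4),C.mean(0), np.linalg.norm(C-np.roll(C,1,0),axis=1))
for i,j in[(3,0),(2,1)]: v=C[j]-C[i];print(np.arctan2(v[1],v[0]))
c=np.mean(P,0); go(c[0],c[1],.014)
E
```

```text
[[0.4737 0.1609 0.008 ]
 [0.394  0.1598 0.008 ]] [0.4339 0.1604 0.008 ] 0.07965745693665899 0.013874367342273361
[[0.504  0.1918 0.008 ]
 [0.5047 0.1312 0.008 ]
 [0.3645 0.1283 0.008 ]
 [0.3625 0.1893 0.008 ]] [0.43392026 0.16016129 0.008     ] [0.14147677 0.06058336 0.14018217 0.06105973]
0.01789753670380554
0.021257337132591404
tool [0.3574 0.1587 0.1728] yaw 0.0446 tilt [0.0004 0.0001] delta [ 76.4   1.7 158.9] turn None t 4.65
```

Call:
{"method": "carry_out", "body": {"deltas": [[[26, 1, 20, 0.013], [25, 0, 30, 0.014], [26, 1, 30, 0], [0, 0, 30, 0], [0, 0, 29, 0], [0, 0, 20, 0], [0, 0, 0, 0], [0, 0, 0, 0]]]}}

```text
clock: 5.65
tool_pos: [0.4348, 0.1588, 0.0143]
orientation: [-0.0, 1.0, 0.008, 0.0]
ft_force: [-0.8, -0.8, 0.1]
width: 0.044
```

```bash
python3 - <<'E'
from h import *
go(.4339,.1602,.014,.018)
save('wrist','w3.png',1.4)
E
```

```text
tool [0.4348 0.1588 0.0143] yaw 0.0151 tilt [0.0008 0.0003] delta [-0.9 -1.4  0.3] turn -0.0029 t 5.65
```

View pics/w3.png

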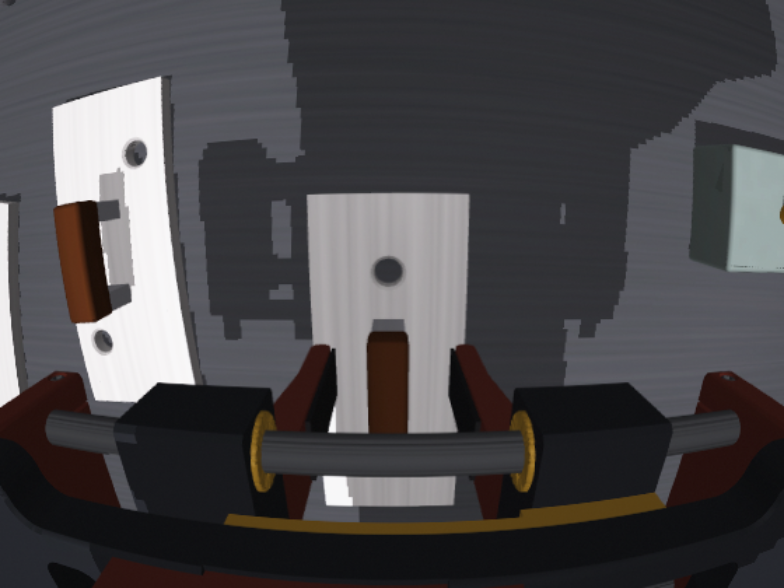

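Fingers straddle the bar (at about (388,385) scaled, fingers at 320 and 465). Closing and lifting.

Call:
{"method": "carry_out", "body": {"deltas": [[[0, 0, 0, 0], [0, 0, 0, 0], [0, 0, 0, 0], [0, 0, 0, 0], [0, 0, 0, 0], [0, 0, -20, 0], [0, 0, -40, 0], [0, 0, -40, 0], [0, 0, -20, 0], [0, 0, 0, 0]]], "claw": -1, "force": 40}}

```text
clock: 6.95
tool_pos: [0.4348, 0.1592, 0.1345]
orientation: [-0.0, 1.0, 0.007, 0.001]
ft_force: [-0.4, 0.3, -3.2]
width: 0.0139
```

```bash
python3 - <<'E'
from h import *
go(.512,-.05,.134,np.pi/2+.04)
save('wrist','w4.png',1.4)
print(ctrl.sense()['joint_pos'])
E
```

```text
tool [0.4348 0.1592 0.1345] yaw 0.0149 tilt [0.0023 0.0007] delta [ 74.1 210.3   0.6] turn -1.5959 t 6.95
[ 3.25273396e-01  3.26720251e-01  2.04664354e+00 -2.73807589e-05
  7.67916631e-01  1.88128754e+00]
```

View pics/w4.png

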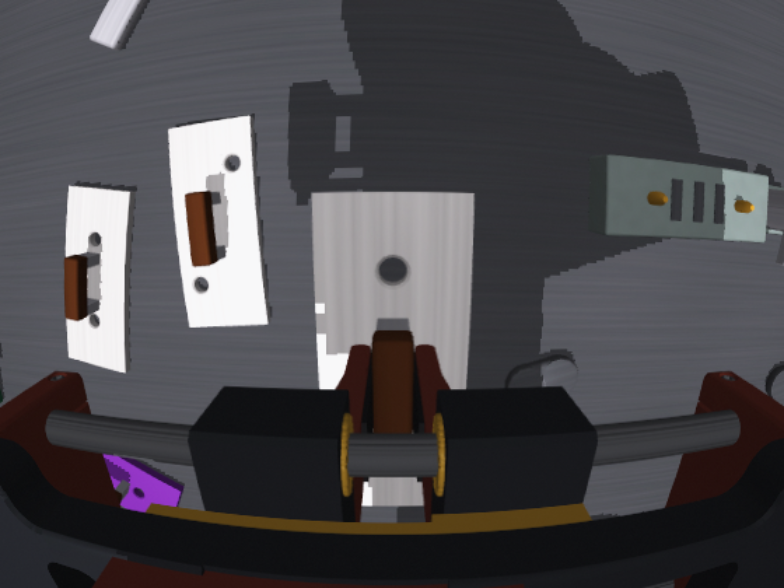

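Call:
{"method": "carry_out", "body": {"deltas": [[[9, 40, -4, 0], [9, 40, -4, 0], [9, 40, -4, 0], [9, 40, -4, 0], [9, 40, -4, 0], [9, 40, -4, 0], [9, 40, -4, 0], [9, 40, 0, 0], [6, 40, 0, -0.1]]]}}

```text
clock: 8.12
tool_pos: [0.5167, -0.2008, 0.1595]
orientation: [-0.001, 0.998, 0.058, -0.001]
ft_force: [0.7, -0.1, -3.0]
width: 0.0138
```

Call:
{"method": "carry_out", "body": {"deltas": [[[0, 0, 0, -0.18], [0, 0, 0, -0.18], [0, 0, 0, -0.18], [0, 0, 0, -0.18], [0, 0, 0, -0.18], [0, 0, 0, -0.18], [0, 0, 0, -0.18], [0, 0, 0, -0.18], [0, 0, 0, -0.056], [0, 0, 0, 0], [0, 0, 0, 0]]]}}

```text
clock: 9.5
tool_pos: [0.5169, -0.1995, 0.1605]
orientation: [-0.001, 0.693, 0.721, -0.0]
ft_force: [0.8, 0.4, -3.3]
width: 0.0138
```

```bash
python3 - <<'E'
from h import *
go(.512,-.05,.134,np.pi/2+.04)
im=save('wrist','w5.png',1.4)
for k,z in dict(seat=.03,socket=.05,finger=.0405).items():
    for d in ctrl.landmark_of(k,'wrist')[:2]:
        print(k,round(d['score'],2),np.round(d['point'],1),np.round(at('wrist',d['point'],z),4))
E
```

```text
tool [ 0.5169 -0.1995  0.1605] yaw 1.6096 tilt [-0.0019  0.0008] delta [149.6   1.   26.6] turn -0.0012 t 9.5
seat 0.75 [ 45.2 278.4] [ 0.5108 -0.0477  0.03  ]
socket 0.52 [147.1 277.5] [ 0.514  -0.1411  0.05  ]
finger 0.6 [137.9 232. ] [ 0.4741 -0.1346  0.0405]
```

View pics/w5.png

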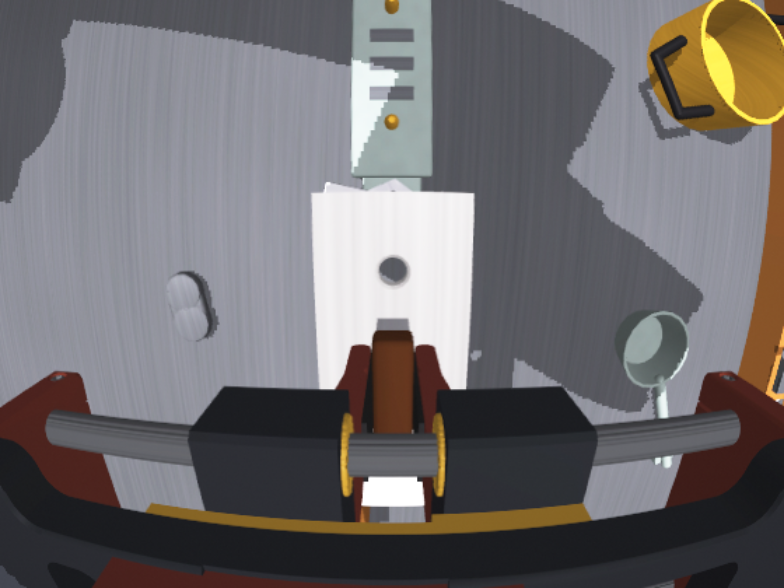

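```bash
python3 - <<'E'
from h import *
im=ctrl.capture('wrist')
cv2.imwrite('pics/c5.png',cv2.resize(im[0:210,210:350],None,fx=4,fy=4,interpolation=cv2.INTER_CUBIC)[:600])
g=cv2.cvtColor(im,cv2.COLOR_BGR2HSV)
m=((g[...,0]<28)&(g[...,0]>10)&(g[...,1]>130)&(g[...,2]>60)); m[:,:240]=0;m[:,320:]=0;m[130:]=0
n,l,s,c=cv2.connectedComponentsWithStats(m.astype(np.uint8)); print(s[1:],c[1:])
print(proj('wrist',[.51,-.0477,.03]))
E
```

```text
[[274   0  10  10  82]
 [274  82  10  10  81]] [[278.79268293   3.93902439]
 [278.54320988  86.41975309]]
[ 45.09776927 277.1881487 ]
```

View pics/c5.png

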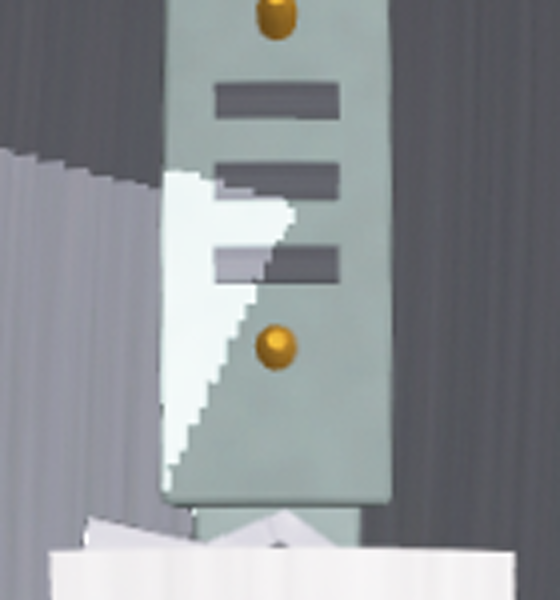

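```bash
python3 - <<'E'
from h import *
a,m=yaw(); T=ctrl.sense()['tool_pos']
f=lambda r,c,z:np.round(at('wrist',(r,c),z),4)
o=lambda x,y:(y/4,210+x/4)
print('near dowel',f(86.4,278.5,.040),f(86.4,278.5,.036))
print('far dowel',f(3.9,278.8,.040))
print('groove',f(*o(277,180),.03), f(*o(277,101),.03),f(*o(277,264),.03))
print('edgeL',f(*o(161,480),.03),f(*o(165,60),.03),'edgeR',f(*o(391,480),.03),f(*o(391,60),.03),'end',f(*o(277,502),.03))
h=at('wrist',(270/1.4,393/1.4),.1542); print('hole',h,(m.T@(h-T))*1000)
E
```

```text
near dowel [ 0.5128 -0.0882  0.04  ] [ 0.5128 -0.0876  0.036 ]
far dowel [ 0.51 -0.01  0.04]
groove [ 0.5118 -0.0475  0.03  ] [ 0.5111 -0.0279  0.03  ] [ 0.5126 -0.0677  0.03  ]
edgeL [ 0.4887 -0.1182  0.03  ] [ 0.4852 -0.0179  0.03  ] edgeR [ 0.5401 -0.1162  0.03  ] [ 0.5365 -0.0159  0.03  ] end [ 0.5148 -0.1224  0.03  ]
hole [ 0.51740621 -0.16084331  0.1542    ] [38.90833559  1.45976794  7.37229269]
```

Call:
{"method": "carry_out", "body": {"deltas": [[[38, 0, 5, 0.003], [38, 0, 15, 0], [38, 0, 15, 0], [38.5, 0, 20, 0], [0, 0, 20, 0], [0, 0, 8, 0], [0, 0, 0, 0], [0, 0, 0, 0]]]}}

```text
clock: 10.75
tool_pos: [0.5124, -0.0479, 0.0793]
orientation: [0.0, 0.694, 0.72, 0.0]
ft_force: [-0.6, -0.4, -3.6]
width: 0.0136
```

```bash
python3 - <<'E'
from h import *
go(.511,-.047,.0443,np.pi/2+.036)
im=save('wrist','w6.png',1.4)
cv2.imwrite('pics/c6.png',cv2.resize(im[150:260,220:340],None,fx=5,fy=5,interpolation=cv2.INTER_CUBIC))
im=ctrl.capture('scene')
cv2.imwrite('pics/s6.png',cv2.resize(im[150:260,200:320],None,fx=5,fy=5,interpolation=cv2.INTER_CUBIC))
E
```

```text
tool [ 0.5124 -0.0479  0.0793] yaw 1.6069 tilt [ 0.0012 -0.0001] delta [ 1.  -1.4 35. ] turn 0.0001 t 10.75
```

View pics/c6.png

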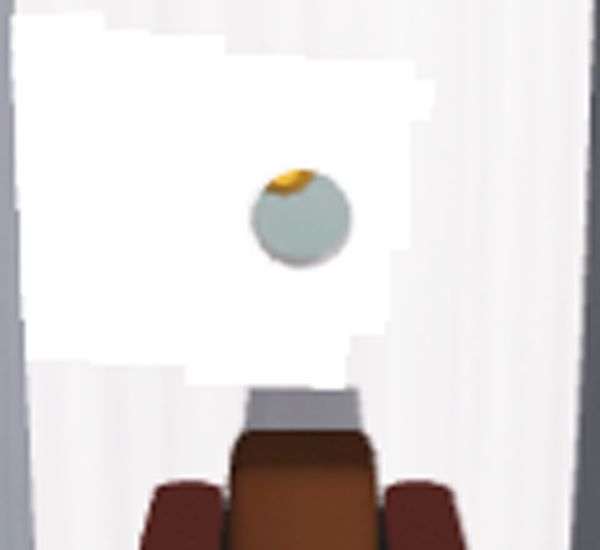

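View pics/s6.png

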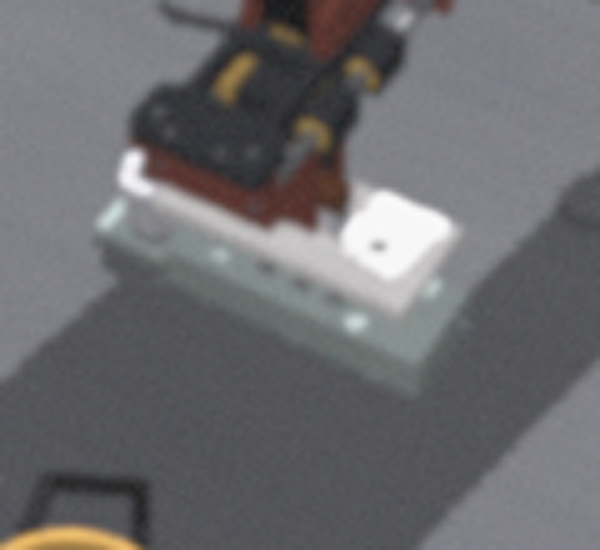

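Call:
{"method": "carry_out", "body": {"deltas": [[[1, -1.4, 6, 0], [0, 0, 5, 0], [0, 0, 0, 0], [0, 0, 0, 0]]]}}

```text
clock: 11.35
tool_pos: [0.5103, -0.0464, 0.0676]
orientation: [-0.0, 0.694, 0.72, -0.0]
ft_force: [0.5, -0.1, -3.1]
width: 0.0136
```

```bash
cat > look.py <<'E'
from h import *
import sys
go(.511,-.047,.0443,np.pi/2+.036)
im=ctrl.capture('wrist')
cv2.imwrite('pics/%s.png'%sys.argv[1],cv2.resize(im[150:260,220:340],None,fx=5,fy=5,interpolation=cv2.INTER_CUBIC))
u=np.array([-.036,1,0])
for s in (1,):
  for z in (.046,.04,.03): print(z,(proj('wrist',np.array([.511,-.048,z])+.04*u)-[150,220])[::-1]*5)
print(ctrl.sense()['ft_force'])
E
python3 look.py c7
```

```text
tool [ 0.5103 -0.0464  0.0676] yaw 1.6078 tilt [-0.0002  0.    ] delta [-0.6  0.7 23.3] turn 0.001 t 11.35
0.046 [295.57803558 195.50478214]
0.04 [295.70602945 186.8443599 ]
0.03 [295.90306035 173.5311484 ]
[-0.02399933  0.75283958 -3.44976303]
```

View pics/c7.png

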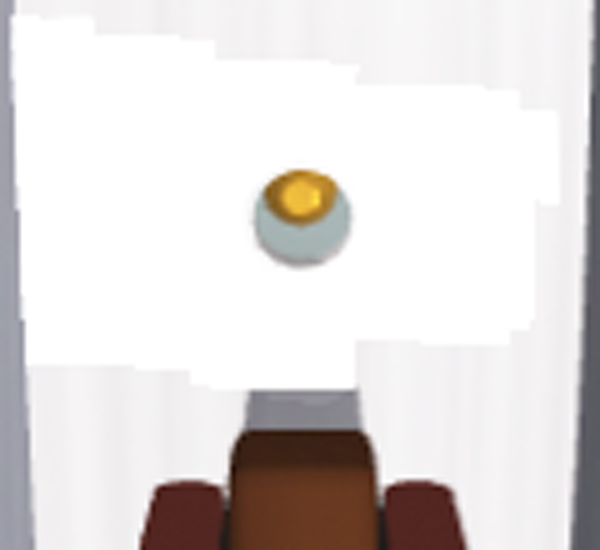

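```bash
python3 - <<'E'
from h import *
a,m=yaw()
h=at('wrist',(150+218/5,220+302/5),.0613); d=at('wrist',(150+196/5,220+301/5),.046)
print(h,d,m.T@(d-h)*1000)
E
```

```text
[ 0.51026931 -0.00772808  0.0613    ] [ 0.51018596 -0.00803485  0.046     ] [-0.30351149 -0.09530194 15.29999522]
```

Call:
{"method": "carry_out", "body": {"deltas": [[[0, 0, 4, 0], [0, 0, 4, 0], [0, 0, 4, 0], [0, 0, 4, 0], [0, 0, 0, 0]]]}}

```text
clock: 12.02
tool_pos: [0.5101, -0.0464, 0.0513]
orientation: [-0.0, 0.694, 0.72, -0.0]
ft_force: [-0.2, 0.2, -2.6]
width: 0.0138
```

```bash
python3 look.py c8
```

```text
tool [ 0.5101 -0.0464  0.0513] yaw 1.6078 tilt [-0.0007  0.0001] delta [-0.6  0.9  7. ] turn 0.001 t 12.025
0.046 [297.20465743 222.04235628]
0.04 [297.31575081 211.72363261]
0.03 [297.48559666 195.97139664]
[-0.38643165 -0.32479072 -2.53394128]
```

View pics/c8.png

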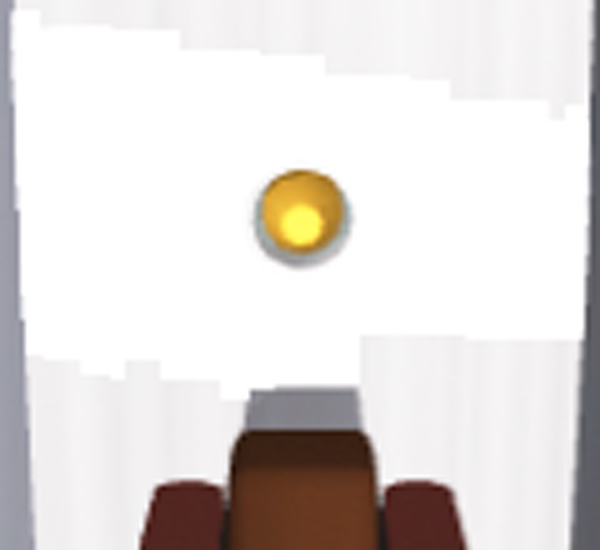

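The dowel sits in the hole (301,212 in the crop) with no force. Continuing down.

Call:
{"method": "carry_out", "body": {"deltas": [[[0, 0, 3, 0], [0, 0, 2.5, 0], [0, 0, 1.5, 0], [0, 0, 1, 0], [0, 0, 0, 0], [0, 0, 0, 0]]]}}

```text
clock: 12.82
tool_pos: [0.5103, -0.0465, 0.044]
orientation: [-0.0, 0.694, 0.72, -0.0]
ft_force: [-2.4, -0.4, 4.2]
width: 0.0135
```

Call:
{"method": "carry_out", "body": {"deltas": [[[0, 0, 0, 0], [0, 0, 0, 0], [0, 0, 0, 0], [0, 0, -5, 0], [0, 0, -20, 0], [0, 0, -40, 0], [0, 0, -40, 0], [0, 0, -20, 0], [0, 0, 0, 0]]], "claw": 0}}

```text
clock: 13.95
tool_pos: [0.5115, -0.0466, 0.1704]
orientation: [0.002, 0.694, 0.72, 0.001]
ft_force: [0.5, -0.8, -0.0]
width: 0.0439
```

```bash
python3 - <<'E'
from h import *
im=save('wrist','w9.png',1.4)
for n in ['scene']:
    q=ctrl.capture(n); cv2.imwrite('pics/s9.png',cv2.resize(q[150:260,160:320],None,fx=5,fy=5,interpolation=cv2.INTER_CUBIC))
for d in ctrl.landmark_of('plate_a','scene'): print(d['score'],d['point'],at('scene',d['point'],.03))
go(.473,-.385,.16,np.pi/2+.04)
E
```

```text
0.9 [222.4, 470.3] [0.29061949 0.40907912 0.03      ]
0.83 [268.8, 437.1] [0.45971699 0.38095328 0.03      ]
0.79 [204.3, 264.6] [ 0.511062   -0.04166054  0.03      ]
0.52 [190.7, 322.4] [0.39341087 0.05901395 0.03      ]
tool [ 0.5096 -0.0464  0.1678] yaw 1.6078 tilt [-0.0015  0.0002] delta [-337.   -49.1    7.8] turn -0.003 t 14.1
```

View pics/w9.png

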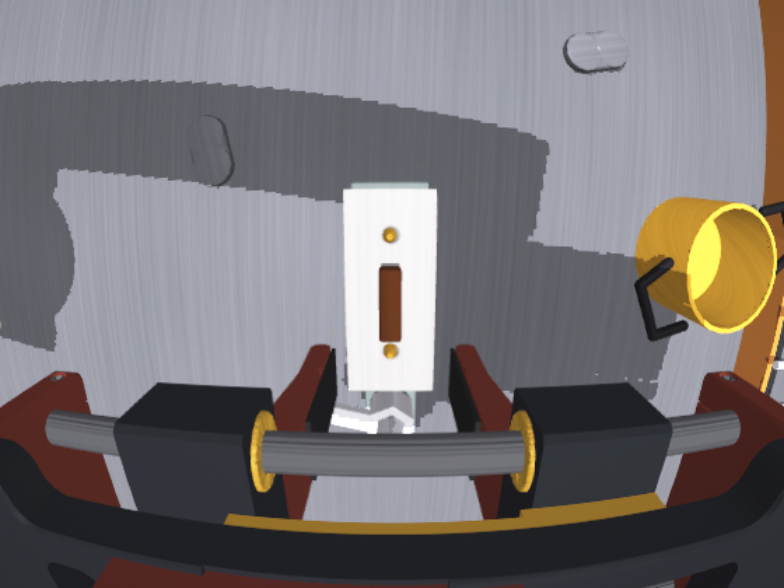

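View pics/s9.png

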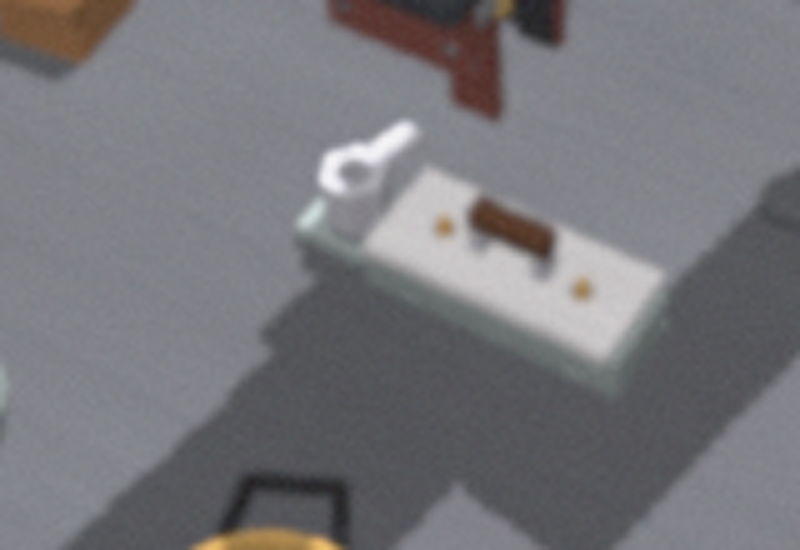

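Call:
{"method": "carry_out", "body": {"deltas": [[[-40, 0, -8, 0], [-50, 0, -8, 0], [-50, 0, -8, 0], [-40, 0, -8, 0], [-13, 0, 0, 0], [0, 0, 0, 0], [0, 0, 0, 0]]]}}

```text
clock: 14.98
tool_pos: [0.5169, -0.2379, 0.1997]
orientation: [-0.001, 0.694, 0.72, -0.0]
ft_force: [0.4, 0.4, 0.1]
width: 0.0439
```

```bash
python3 - <<'E'
from h import *
im=save('wrist','w10.png',1.4)
print(proj('wrist',[.5137,-.1414,.05]))
for k,z in dict(socket=.05,finger=.0405,seat=.03,plate_a=.03).items():
    for d in ctrl.landmark_of(k,'wrist')[:2]:
        print(k,round(d['score'],2),np.round(d['point'],1),np.round(at('wrist',d['point'],z),4))
cv2.imwrite('pics/c10.png',cv2.resize(im[80:200,210:350],None,fx=5,fy=5,interpolation=cv2.INTER_CUBIC))
go(.473,-.48,.2,np.pi/2+.04)
E
```

```text
[106.32839566 279.34616282]
socket 0.64 [104.4 279.4] [ 0.5139 -0.1396  0.05  ]
finger 0.96 [ 96.1 238.8] [ 0.4738 -0.1315  0.0405]
plate_a 0.56 [ 23.5 279.7] [ 0.5112 -0.0511  0.03  ]
plate_a 0.54 [ 29.7 476.8] [ 0.7404 -0.0208  0.03  ]
tool [ 0.5175 -0.2385  0.2007] yaw 1.6089 tilt [-0.0001  0.0001] delta [-239.6  -53.7    0.6] turn -0.0019 t 15.225
```

View pics/c10.png

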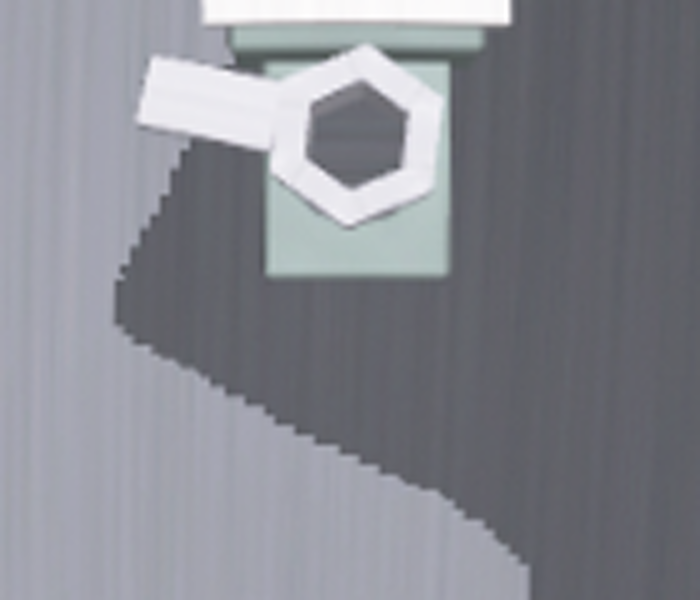

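```bash
python3 - <<'E'
from h import *
I=[(363,81),(405,108),(402,164),(354,189),(308,163),(313,107)]
O=[(367,43),(443,97),(435,185),(349,227),(272,178),(277,90)]
for S in(I,O):
    P=np.array([at('wrist',(80+y/5,210+x/5),.05) for x,y in S])[:,:2]; c=P.mean(0)
    print(c,np.linalg.norm(P-c,axis=1)*1000)
    a=np.arctan2(*(P-c).T[::-1]); print(np.degrees(a)%60, 'mean ang', np.angle(np.mean(np.exp(6j*a)))/6)
f=[at('wrist',(80+y/5,210+x/5),.05)[:2] for x,y in [(151,56),(136,124)]]; m=np.mean(f,0); print('finger dir',np.arctan2(*(m-c)[::-1]),m)
E
```

```text
[ 0.5163926 -0.1427018] [10.59929457 10.46798861 10.11993138 10.44957585 10.83178731 10.07499337]
[26.55250275 32.74298916 28.87424149 28.54950149 31.94601988 29.14740782] mean ang 0.5171752549955063
[ 0.51633835 -0.1428971 ] [18.28400011 18.041788   17.52702621 17.64326676 18.07892003 17.71081917]
[26.34813536 27.58631207 29.84989646 27.14182834 28.57336563 31.43075581] mean ang 0.4971354305422074
finger dir 2.948219835509769 [ 0.47525453 -0.13485207]
```

Call:
{"method": "carry_out", "body": {"deltas": [[[-40, -9, 0, 0], [-40, -9, 0, 0], [-40, -9, 0, 0], [-40, -9, 0, 0], [-40, -9, 0, 0], [-30, -9, 0, 0], [0, 0, 0, 0], [0, 0, 0, 0]]]}}

```text
clock: 16.23
tool_pos: [0.4721, -0.4702, 0.2005]
orientation: [-0.0, 0.694, 0.72, 0.0]
ft_force: [-0.7, -0.9, 0.1]
width: 0.044
```

```bash
python3 - <<'E'
from h import *
im=save('wrist','w11.png',1.4)
for k,z in dict(key=.01,key_stand=0).items():
    for d in ctrl.landmark_of(k,'wrist')[:2]:
        print(k,round(d['score'],2),np.round(d['point'],1),np.round(at('wrist',d['point'],z),4))
cv2.imwrite('pics/c11.png',cv2.resize(im[80:200,200:340],None,fx=5,fy=5,interpolation=cv2.INTER_CUBIC))
go(.473,-.385,.069,np.pi/2+.04)
E
```

```text
key 0.76 [118.3 284.9] [ 0.4754 -0.383   0.01  ]
tool [ 0.4725 -0.47    0.2008] yaw 1.6091 tilt [-0.0001  0.0003] delta [ 84.9   3.8 131.8] turn -0.0017 t 16.375
```

View pics/w11.png

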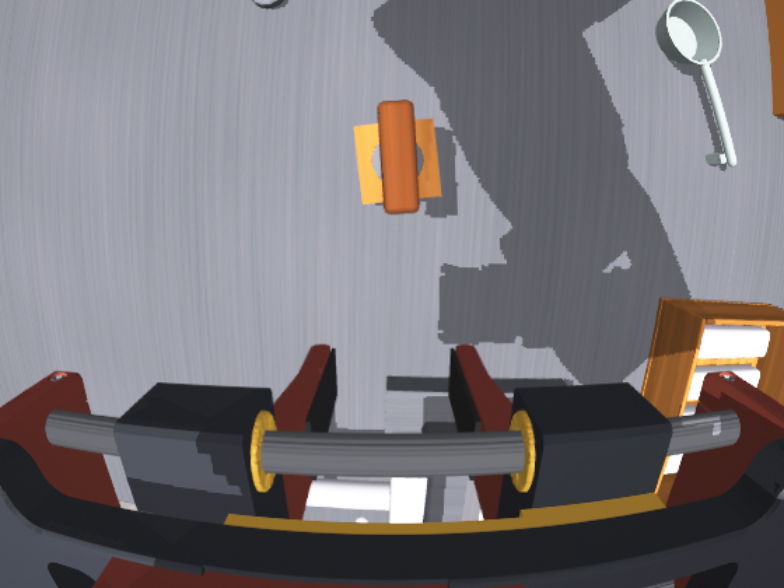

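View pics/c11.png

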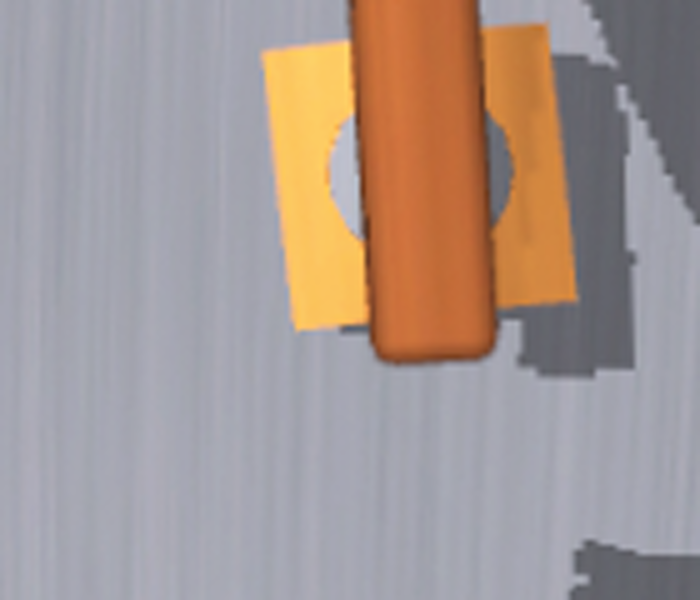

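```bash
python3 - <<'E'
from h import *
a,m=yaw();T=ctrl.sense()['tool_pos']
P=np.array([at('wrist',(y/1.4,x/1.4),.088) for x,y in [(377.5,101),(413,100),(419,213),(383,214)]])
print(P, P.mean(0)); d=(P[0]+P[1]-P[2]-P[3])[:2];print(np.linalg.norm(d)/2,'yaw y',np.arctan2(d[1],d[0]),'width',np.linalg.norm(P[0]-P[1]))
d1=(P[0]-P[3]);d2=P[1]-P[2];print(np.arctan2(d1[1],d1[0]),np.arctan2(d2[1],d2[0]))
c=P.mean(0);print((m.T@(np.r_[c[:2],.072]-T))*1000)
# collar in top view at 0.046
E
```

```text
[[ 0.46018949 -0.3473956   0.088     ]
 [ 0.48132526 -0.34590998  0.088     ]
 [ 0.48773678 -0.41483308  0.088     ]
 [ 0.46606243 -0.41633006  0.088     ]] [ 0.47382849 -0.38111718  0.088     ]
0.06920190377264915 yaw y 1.6596713826242029 width 0.02118791092779212
1.6557869844746338 1.663553733154483
[ 88.70682973   4.78381609 128.77896204]
```

Call:
{"method": "carry_out", "body": {"deltas": [[[30, 1, 20, -0.051], [30, 1, 20, 0], [29, 6, 20, 0], [0, 0, 20, 0], [0, 0, 25, 0], [0, 0, 20, 0], [0, 0, 14, 0], [0, 0, 0, 0], [0, 0, 0, 0]]]}}

```text
clock: 17.5
tool_pos: [0.474, -0.3823, 0.0622]
orientation: [0.0, 0.675, 0.737, 0.0]
ft_force: [-0.4, -0.2, 0.7]
width: 0.0441
```

```bash
python3 - <<'E'
from h import *
im=save('wrist','w12.png',1.4)
go(.473,-.385,.062,1.66)
E
```

```text
tool [ 0.4741 -0.3823  0.0624] yaw 1.6587 tilt [ 0.001  -0.0009] delta [-2.6 -1.4  0.4] turn -0.0013 t 17.55
```

View pics/w12.png

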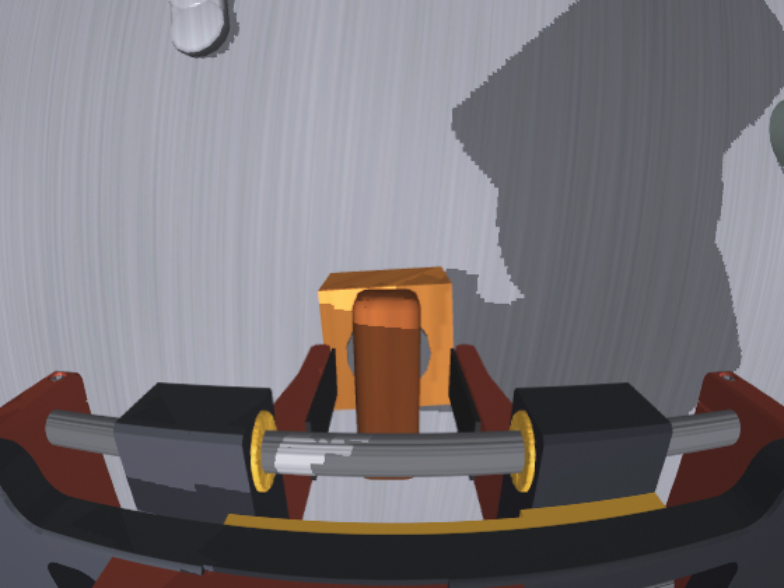

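Call:
{"method": "carry_out", "body": {"deltas": [[[0, -1.5, 0, 0], [0, 0, 0, 0], [0, 0, 0, 0], [0, 0, 0, 0], [0, 0, 0, 0], [0, 0, 0, 0], [0, 0, -10, 0], [0, 0, -25, 0], [0, 0, -25, 0], [0, 0, -20, 0], [0, 0, 0, 0]]], "claw": -1, "force": 55}}

```text
clock: 18.92
tool_pos: [0.473, -0.3825, 0.1433]
orientation: [0.002, 0.675, 0.738, 0.0]
ft_force: [-0.8, 0.1, -1.8]
width: 0.0217
```

```bash
python3 - <<'E'
from h import *
im=save('wrist','w13.png',1.4)
go(.5145,-.142,.142,1.554)
q=ctrl.capture('scene'); cv2.imwrite('pics/s13.png',cv2.resize(q[90:200,130:270],None,fx=5,fy=5,interpolation=cv2.INTER_CUBIC))
print(ctrl.sense()['width'])
E
```

```text
tool [ 0.4723 -0.382   0.1421] yaw 1.6588 tilt [ 0.0008 -0.0007] delta [235.4  63.1  -0. ] turn 0.1048 t 18.975
0.0219044528205752
```

View pics/w13.png

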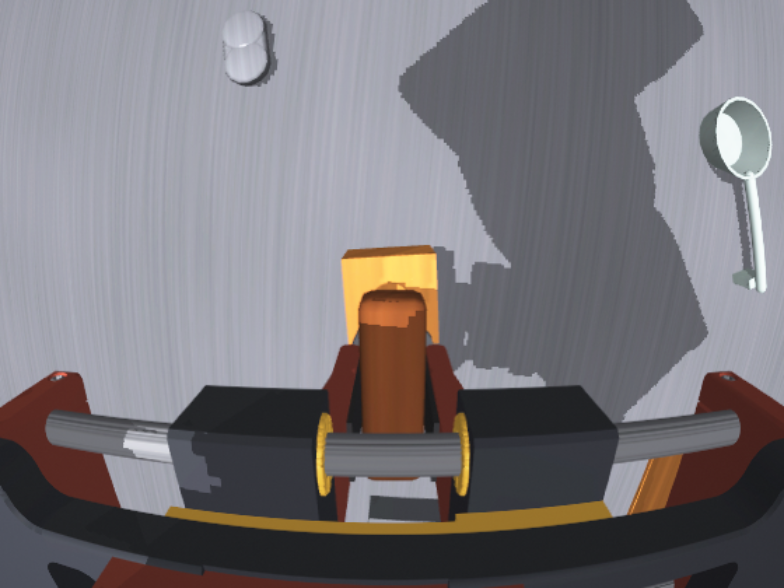

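View pics/s13.png

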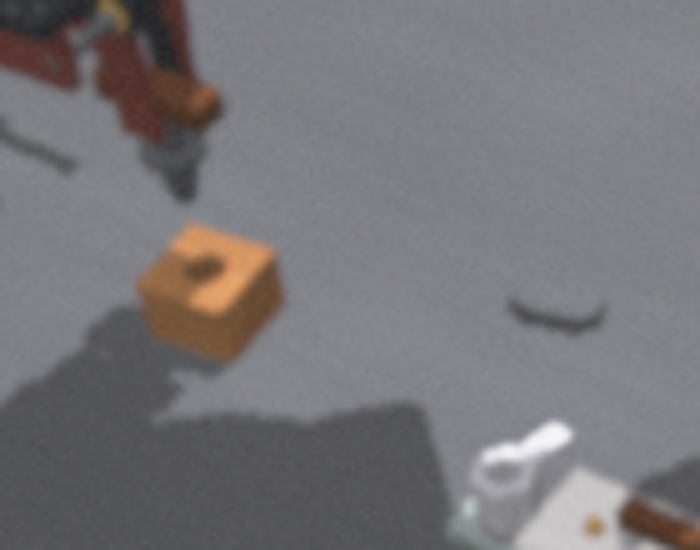

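```bash
python3 - <<'E'
from h import *
a,m=yaw();T=ctrl.sense()['tool_pos']
for r,z in [(290,.026),(303,.026),(290,.020)]:
    p=at('wrist',(r/1.4,393/1.4),T[2]+z-0.0); print(r,z,(m.T@(p-T))*1000)
E
```

```text
290 0.026 [ 38.78084256   1.42890205 -25.98597374]
303 0.026 [ 34.6298529    1.43111151 -25.98753042]
290 0.02 [ 37.38859403   1.44329298 -19.98649989]
```

Call:
{"method": "carry_out", "body": {"deltas": [[[39, 10.5, 0, 0], [39, 10.5, 0, 0], [39, 10.5, 0, 0], [39, 10.5, 0, 0], [39, 10.5, 0, 0], [39.6, 10.6, 0, 0.105], [0, 0, 14, 0], [0, 0, 14, 0], [0, 0, 0, 0], [0, 0, 0, 0]]]}}

```text
clock: 20.27
tool_pos: [0.5142, -0.1435, 0.1133]
orientation: [-0.0, 0.713, 0.701, -0.0]
ft_force: [-0.7, 0.0, -1.9]
width: 0.0216
```

```bash
cat > look2.py <<'E'
from h import *
import sys
go(.5145,-.1428,.072,1.554)
im=save('wrist','%sw.png'%sys.argv[1],1.4)
q=ctrl.capture('scene'); cv2.imwrite('pics/%ss.png'%sys.argv[1],cv2.resize(q[120:220,170:290],None,fx=6,fy=6,interpolation=cv2.INTER_CUBIC))
q=ctrl.capture('top'); cv2.imwrite('pics/%st.png'%sys.argv[1],cv2.resize(q[180:260,280:380],None,fx=6,fy=6,interpolation=cv2.INTER_CUBIC))
print(ctrl.sense()['ft_force'])
E
python3 look2.py k1
```

```text
tool [ 0.5142 -0.1435  0.1133] yaw 1.5527 tilt [-0.0006  0.0001] delta [ 0.7  0.3 41.3] turn -0.0013 t 20.275
[-0.35158155 -0.71939778 -1.62677824]
```

View pics/k1w.png

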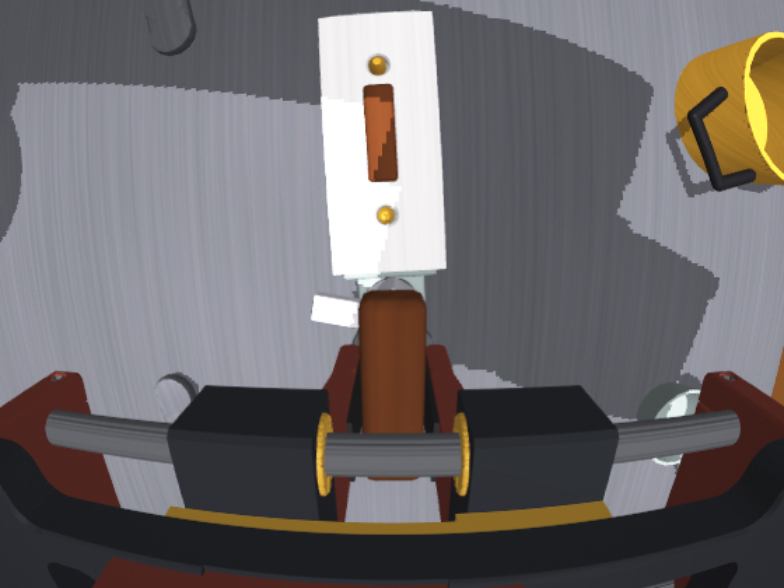

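View pics/k1s.png

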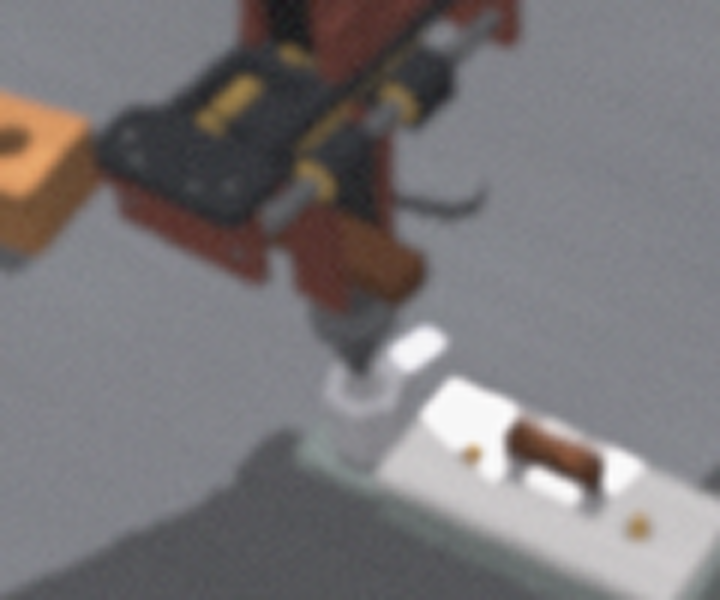

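View pics/k1t.png

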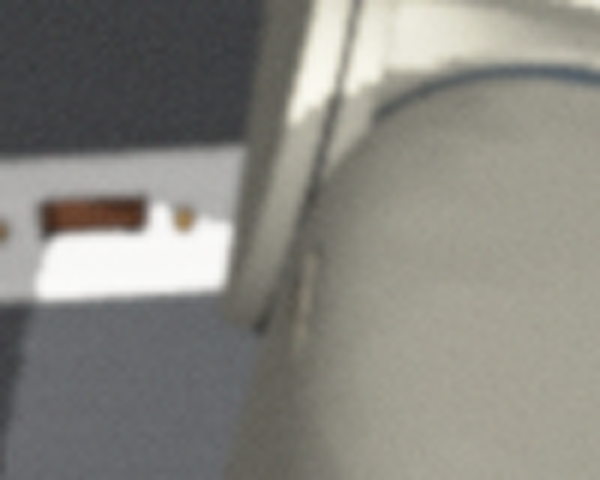

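```bash
python3 - <<'E'
from h import *
a,m=yaw();T=ctrl.sense()['tool_pos']
im=ctrl.capture('wrist')
cv2.imwrite('pics/k1c.png',cv2.resize(im[30:250,210:330],None,fx=2.7*2,fy=2.7,interpolation=cv2.INTER_CUBIC))
g=cv2.cvtColor(im,cv2.COLOR_BGR2HSV)
mk=((g[...,0]<30)&(g[...,0]>15)&(g[...,1]>120)&(g[...,2]>60)); mk[:,:240]=0;mk[:,320:]=0;mk[200:]=0
n,l,s,c=cv2.connectedComponentsWithStats(mk.astype(np.uint8))
D=[]
for i in range(1,n):
    if s[i,4]>40:
        p=at('wrist',(c[i][1],c[i][0]),.0425); D.append(p); print(s[i],c[i],p,(m.T@(p-T))*1000)
D=np.array(D); far,near=(D[0],D[1]) if D[0,1]>D[1,1] else (D[1],D[0])
print(np.linalg.norm(far-near))
u=(far-near)/np.linalg.norm(far-near); mid=(far+near)/2
ax=mid-.094*u; print('seat',mid,'yaw',np.arctan2(-u[0],u[1]),'axis raw',ax,'tool',(m.T@(ax-T))*1000)
E
```

```text
[263  41  12  13 125] [268.6    47.112] [ 0.50996098 -0.00889007  0.0425    ] [134.28452165  -7.09397013  71.46328648]
[269 148  12  12 110] [274.6        153.63636364] [ 0.51285134 -0.08731549  0.0425    ] [55.92269841 -2.81308788 71.48064928]
0.07847866968934797
seat [ 0.51140616 -0.04810278  0.0425    ] yaw 0.03683825595043675 axis raw [ 0.51486817 -0.142039    0.0425    ] tool [ 1.24356609  0.17401625 71.49276465]
```

```bash
python3 - <<'E'
from h import *
im=ctrl.capture('wrist')
c=im[185:260,210:340]
cv2.imwrite('pics/k1d.png',cv2.resize(cv2.convertScaleAbs(c,alpha=1.3,beta=20),None,fx=6,fy=6,interpolation=cv2.INTER_CUBIC))
a,m=yaw();T=ctrl.sense()['tool_pos']
for ax in [(.5137,-.1414),(.5150,-.1428)]:
    # outer hex corners
    for k in range(6):
        th=0.507+k*np.pi/3
        p=np.array([ax[0]+.01778*np.cos(th),ax[1]+.01778*np.sin(th),.05]); p=p+1.3e-3*m[:,1]
        print(ax,k,np.round((proj('wrist',p)-[185,210])[::-1]*6))
E
```

```text
(0.5137, -0.1414) 0 [541. 194.]
(0.5137, -0.1414) 1 [414. 122.]
(0.5137, -0.1414) 2 [286. 194.]
(0.5137, -0.1414) 3 [289. 333.]
(0.5137, -0.1414) 4 [414. 401.]
(0.5137, -0.1414) 5 [539. 333.]
(0.515, -0.1428) 0 [552. 205.]
(0.515, -0.1428) 1 [425. 133.]
(0.515, -0.1428) 2 [297. 205.]
(0.515, -0.1428) 3 [300. 344.]
(0.515, -0.1428) 4 [425. 411.]
(0.515, -0.1428) 5 [550. 344.]
```

View pics/k1d.png

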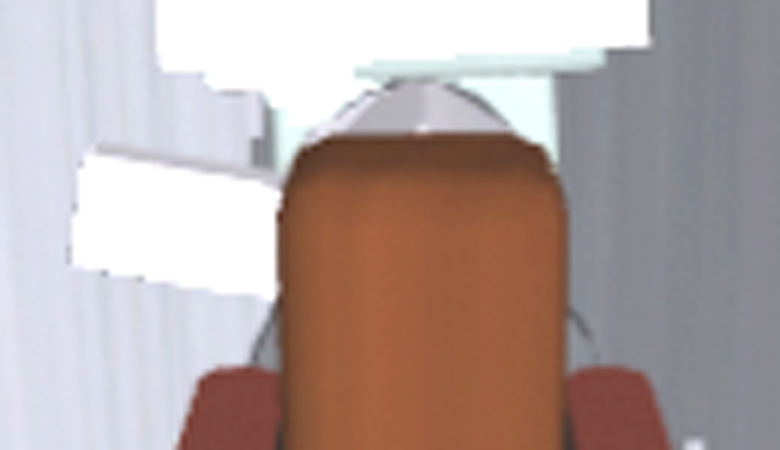

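Call:
{"method": "carry_out", "body": {"deltas": [[[0.6, 0.2, 5, 0], [0, 0, 5, 0], [0, 0, 5, 0], [0, 0, 3, 0], [0, 0, 0, 0]]]}}

```text
clock: 21.15
tool_pos: [0.5144, -0.142, 0.0953]
orientation: [-0.0, 0.713, 0.701, -0.0]
ft_force: [0.5, -0.8, -1.7]
width: 0.0214
```

```bash
python3 look2.py k2
```

```text
tool [ 0.5144 -0.142   0.0953] yaw 1.5538 tilt [-0.0007  0.0002] delta [-0.8  0.1 23.3] turn -0.0002 t 21.15
[-0.04920328 -0.29926694 -1.3537973 ]
```

View pics/k2s.png

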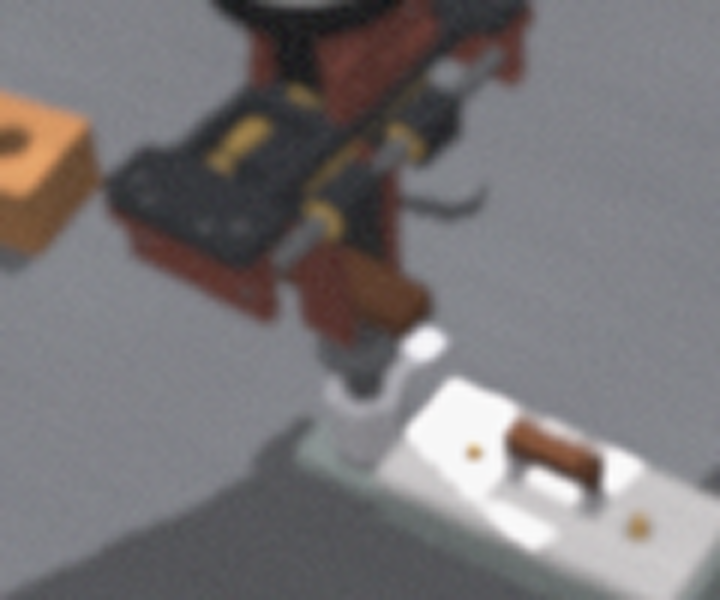

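View pics/k2w.png

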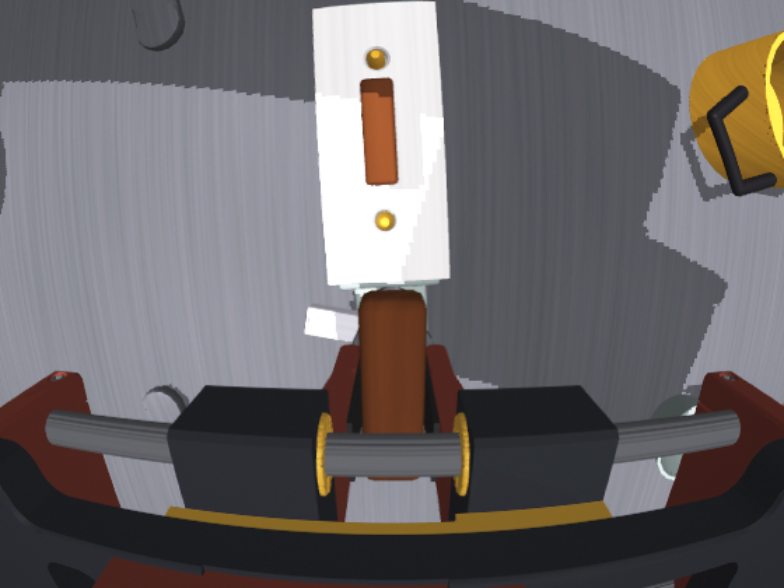

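Call:
{"method": "carry_out", "body": {"deltas": [[[-0.4, 0, 3, 0], [0, 0, 3, 0], [0, 0, 0, 0], [0, 0, 0, 0]]]}}

```text
clock: 21.8
tool_pos: [0.5146, -0.1425, 0.0896]
orientation: [-0.0, 0.713, 0.701, -0.0]
ft_force: [-0.5, 0.9, -2.3]
width: 0.0218
```

Call:
{"method": "carry_out", "body": {"deltas": [[[0, 0, 2, 0], [0, 0, 2, 0], [0, 0, 2, 0], [0, 0, 0, 0]]]}}

```text
clock: 22.3
tool_pos: [0.5145, -0.1424, 0.0834]
orientation: [-0.0, 0.713, 0.701, -0.0]
ft_force: [-0.5, -0.3, -2.3]
width: 0.0216
```

Sliding in freely. About 11.5 mm is left to the collar.

Call:
{"method": "carry_out", "body": {"deltas": [[[0, 0, 3, 0], [0, 0, 3, 0], [0, 0, 3, 0], [0, 0, 1.5, 0], [0, 0, 1, 0], [0, 0, 0, 0]]]}}

```text
clock: 23.05
tool_pos: [0.5145, -0.1424, 0.0721]
orientation: [-0.0, 0.713, 0.701, -0.0]
ft_force: [-1.5, -0.3, -2.3]
width: 0.0219
```

Call:
{"method": "carry_out", "body": {"deltas": [[[0, 0, 0.7, 0], [0, 0, 0.7, 0], [0, 0, 0, 0], [0, 0, 0, 0]]]}}

```text
clock: 23.55
tool_pos: [0.5146, -0.1425, 0.072]
orientation: [0.0, 0.713, 0.701, 0.0]
ft_force: [-6.3, 0.7, 13.3]
width: 0.0217
```

Call:
{"method": "carry_out", "body": {"deltas": [[[0, 0, -0.4, 0.12], [0, 0, 0, 0.12], [0, 0, 0, 0.12], [0, 0, 0, 0.12], [0, 0, 0, 0.12], [0, 0, 0, 0.12], [0, 0, 0, 0.12], [0, 0, 0, 0.12], [0, 0, 0, 0.12], [0, 0, 0, 0]]]}}

```text
clock: 24.8
tool_pos: [0.5142, -0.1424, 0.072]
orientation: [-0.0, 0.972, 0.234, -0.0]
ft_force: [-5.7, 0.0, 10.6]
width: 0.0216
```

```bash
python3 - <<'E'
from h import *
print(ctrl.sense()['moment'],ctrl.sense()['joint_pos'])
go(.5145,-.1424,.072,0)
im=save('wrist','w20.png',1.4)
E
```

```text
[ 0.04233489  1.08929274 -0.05256457] [-2.92445387e-01  5.18392360e-01  1.91956220e+00 -2.04554440e-04
  7.04376564e-01  8.05963814e-01]
tool [ 0.5142 -0.1424  0.072 ] yaw 0.4725 tilt [-0.0007  0.0001] delta [ 0.3  0.1 -0. ] turn 0.4725 t 24.8
```

View pics/w20.png

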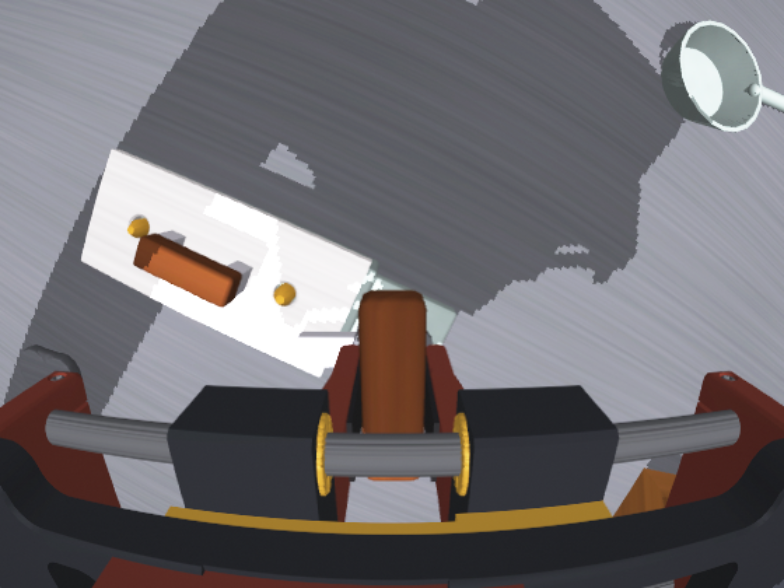

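Call:
{"method": "carry_out", "body": {"deltas": [[[0, 0, 0, 0.12], [0, 0, 0, 0.12], [0, 0, 0, 0.1], [0, 0, 0, 0]]]}}

```text
clock: 25.35
tool_pos: [0.5142, -0.1424, 0.072]
orientation: [-0.0, 0.998, 0.066, -0.0]
ft_force: [-5.1, -0.2, 10.6]
width: 0.0218
```

```bash
python3 - <<'E'
from h import *
print(ctrl.sense()['moment'])
go(.5145,-.1424,.072,0)
E
```

```text
[-0.02348162  1.09224156 -0.04184557]
tool [ 0.5142 -0.1424  0.072 ] yaw 0.1328 tilt [-0.0008  0.0001] delta [ 0.3  0.  -0. ] turn 0.1328 t 25.35
```

Turned 1.42 rad so far, with no stop felt. Continuing.

Call:
{"method": "carry_out", "body": {"deltas": [[[0, 0, 0, 0.06], [0, 0, 0, 0.06], [0, 0, 0, 0.06], [0, 0, 0, 0]]]}}

```text
clock: 25.85
tool_pos: [0.5139, -0.1423, 0.072]
orientation: [-0.0, 1.0, -0.023, -0.001]
ft_force: [-6.7, 0.5, 11.7]
width: 0.0215
```

```bash
python3 - <<'E'
from h import *
print(ctrl.sense()['moment'])
go(.5145,-.1424,.072,0)
im=save('wrist','w21.png',1.4)
E
```

```text
[ 0.15169911  1.26110526 -0.03111465]
tool [ 0.5139 -0.1423  0.072 ] yaw -0.0466 tilt [-0.0014  0.0002] delta [ 0.6  0.1 -0. ] turn -0.0466 t 25.85
```

View pics/w21.png

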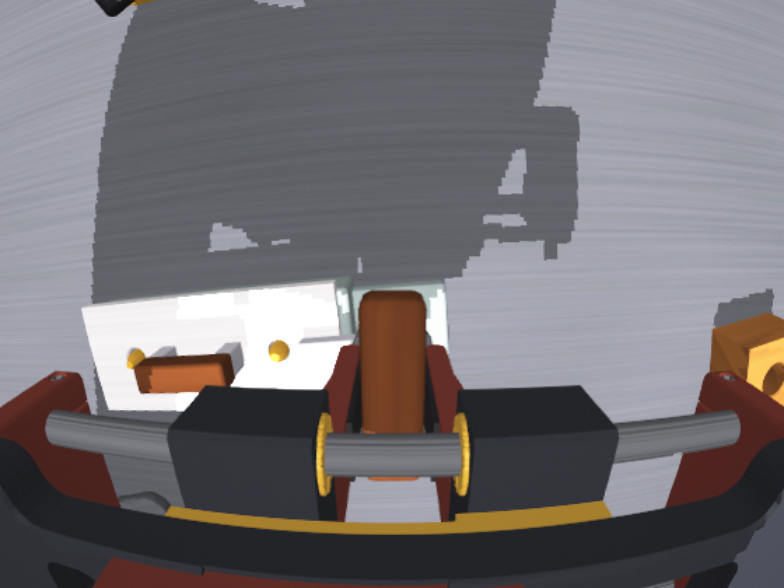

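Call:
{"method": "carry_out", "body": {"deltas": [[[0, 0, 0, 0.04], [0, 0, 0, 0.04], [0, 0, 0, 0.04], [0, 0, 0, 0]]]}}

```text
clock: 26.4
tool_pos: [0.5137, -0.1424, 0.072]
orientation: [0.0, 0.997, -0.083, -0.001]
ft_force: [-7.4, 0.2, 11.5]
width: 0.0218
```

```bash
python3 - <<'E'
from h import *
print(ctrl.sense()['moment'],ctrl.sense()['ft_force'])
go(.5145,-.1424,.072,0)
E
```

```text
[-0.00958719  1.40834735  0.13996037] [-7.43903229  0.21298104 11.48518005]
tool [ 0.5137 -0.1424  0.072 ] yaw -0.166 tilt [-0.0018  0.0001] delta [ 0.8 -0.1 -0. ] turn -0.166 t 26.4
```

Call:
{"method": "carry_out", "body": {"deltas": [[[0, 0, 0, 0.04], [0, 0, 0, 0.04], [0, 0, 0, 0]]]}}

```text
clock: 26.78
tool_pos: [0.5137, -0.1424, 0.072]
orientation: [0.0, 0.992, -0.122, -0.001]
ft_force: [-6.6, 0.1, 11.3]
width: 0.0213
```

```bash
python3 - <<'E'
from h import *
print(ctrl.sense()['moment'],ctrl.sense()['ft_force'])
go(.5145,-.1424,.072,0)
im=ctrl.capture('wrist')
cv2.imwrite('pics/c22.png',cv2.resize(im[190:300,50:330],None,fx=2.8,fy=2.8,interpolation=cv2.INTER_CUBIC))
E
```

```text
[0.0345114  1.34959985 0.26651609] [-6.55610815  0.13114786 11.26493392]
tool [ 0.5137 -0.1424  0.072 ] yaw -0.2456 tilt [-0.0018 -0.    ] delta [ 0.8 -0.2  0. ] turn -0.2456 t 26.775
```

View pics/c22.png

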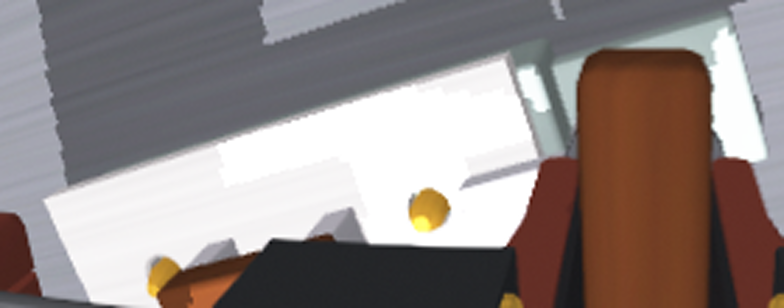

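Call:
{"method": "carry_out", "body": {"deltas": [[[0, 0, -0.4, -0.05], [0, 0, 0, -0.05], [0, 0, 0, 0]]]}}

```text
clock: 27.2
tool_pos: [0.5137, -0.1424, 0.072]
orientation: [-0.0, 0.997, -0.073, -0.001]
ft_force: [-5.6, -1.0, 7.2]
width: 0.0218
```

Call:
{"method": "carry_out", "body": {"deltas": [[[0, 0, 0, 0], [0, 0, 0, 0], [0, 0, 0, 0], [0, 0, 0, 0], [0, 0, -10, 0], [0, 0, -25, 0], [0, 0, -30, 0], [0, 0, -40, 0], [0, 0, -40, 0], [0, 0, 0, 0], [0, 0, 0, 0]]], "claw": 0}}

```text
clock: 28.58
tool_pos: [0.5142, -0.1423, 0.2164]
orientation: [-0.0, 0.997, -0.073, -0.0]
ft_force: [0.6, -0.7, 0.2]
width: 0.044
```

```bash
python3 - <<'E'
from h import *
print(ctrl.sense()['moment'],ctrl.sense()['ft_force'])
go(.42,-.15,.25,1.57)
save('wrist','w23.png',1.4)
q=ctrl.capture('scene'); cv2.imwrite('pics/s23.png',cv2.resize(q[120:240,170:310],None,fx=5,fy=5,interpolation=cv2.INTER_CUBIC))
E
```

```text
[0.04851619 0.07516154 0.02869406] [ 0.55146687 -0.69981071  0.15916513]
tool [ 0.5142 -0.1423  0.2164] yaw -0.1462 tilt [-0.0002  0.0001] delta [-92.1  21.3 -33.6] turn -1.7162 t 28.575
```

View pics/w23.png

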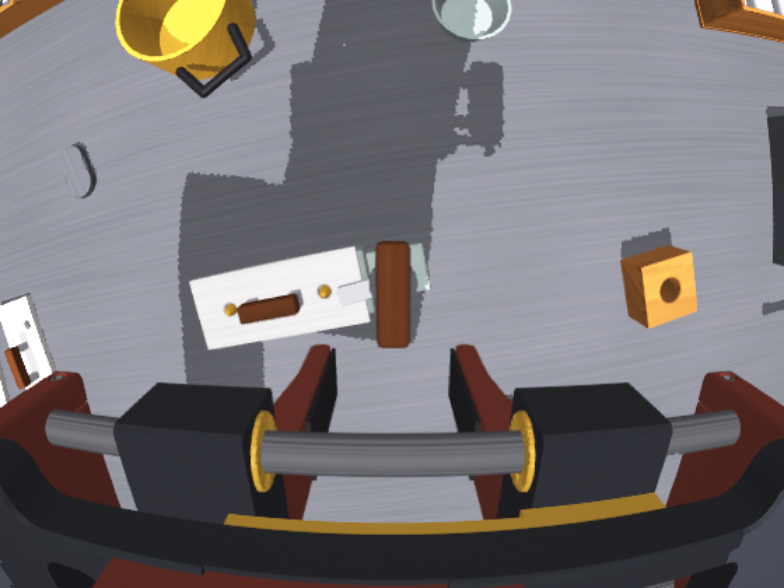

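View pics/s23.png

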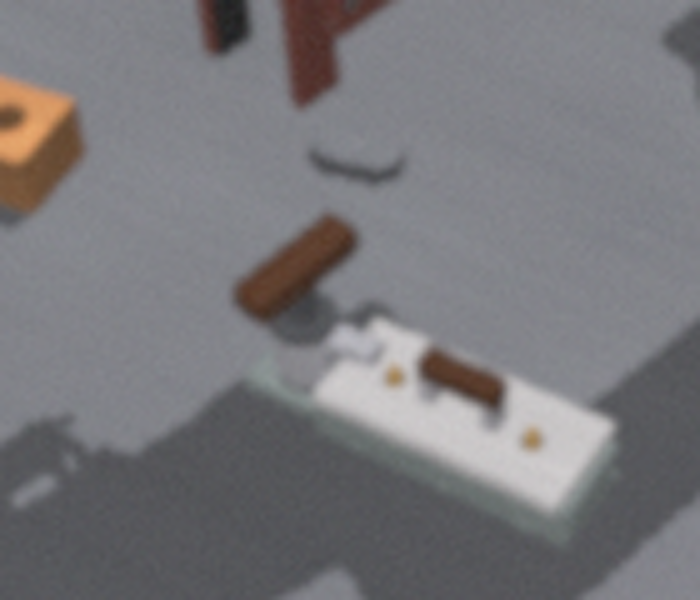

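```bash
python3 - <<'E'
from h import *
a,m=yaw();b=-1.3e-3*m[:,1]
f=at('wrist',(295/1.4,338.5/1.4),.05)+b; k=at('wrist',(294.5/1.4,393/1.4),.098)+b
P=[at('wrist',(y/1.4,x/1.4),.0425)+b for x,y in[(231,309),(324,291)]]
u=P[0]-P[1]
print('tip',f,'key bar',k,'seat',np.mean(P,0),'base y',np.arctan2(u[1],u[0]),'finger dir',np.arctan2(f[1]+.142,f[0]-.5145),np.hypot(f[1]+.142,f[0]-.5145))
L=[at('wrist',(y/1.4,x/1.4),.098)[:2] for x,y in[(376,242),(409,242),(410,347),(377,347)]];print(np.mean(L,0)+b[:2],np.linalg.norm(L[0]-L[3]))
E
```

```text
tip [ 0.51059045 -0.09882072  0.05000045] key bar [ 0.5166691  -0.14077412  0.09800045] seat [ 0.51210003 -0.04805588  0.04250045] base y 1.6103073088328725 finger dir 1.6610924148682005 0.043355913618503744
[ 0.51570244 -0.14064409] 0.0688983498096276
```

```bash
python3 - <<'E'
from h import *
print(ctrl.hand_in(), ctrl.sense()['clock'])
E
```

```text
the job is handed in; nothing more can be done
the job is handed in; nothing more can be done
```

The job is handed in at about 29 s of robot time. The hand-in gives no verdict, but the last checks looked right.

- **Plate:** I picked the white plate with centre-line holes measured 79.7 mm apart (plate_a) and set it over both dowels. It bottomed with a light contact force at the expected height, and the pictures show it flat with both dowels through.
- **Key:** It slid into the socket with almost no force until the collar touched the screw head, within about 0.2 mm of the computed height. Only then did I turn it.
- **Screw:** I turned the tool 1.8 rad clockwise, play included, until the torque climbed to about 0.3 N m, which I took as the stop. I then backed off 0.1 rad within the play, released and lifted clear.
- **Final picture:** The finger lies over the plate's end, pointing within about 0.05 rad of the base's +y. The key stands upright and the gripper touches nothing. I never moved plate_b, plate_c or the bystanders. Those in view were still in their places.

**Disagreements:** the wrist camera read about 1.4 mm off sideways, which I corrected for. Two estimates of the screw axis still differed by about 1.4 mm, so I used their mean, and the key went in. In the last picture the key's bar measured 1–2 mm from that axis, which is within the camera's error.

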